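Sort test blocks by a gauged reference and log the batch

TASK

Lower the height gauge's foot onto the brass disc that stands under it and read the disc's thickness, let the gauge spring back up, and press the yellow footswitch treadle right down to its stop to store the reading. Then lay every aluminium block of that same thickness flat in the green tray and every other aluminium block flat in the yellow tray. When all are sorted, press the treadle to its stop again and let it go to log the batch; leave both brass discs and the caliper, marker and steel rule where they are.

Things in the scene. Friction and masses are not known exactly. Their poses are not given: they have to be found in the camera images.
- gauge: fixed bench height gauge: dark steel base 190 x 100 x 12 mm, its x axis from the plunger to a steel column of 13 mm radius 95 mm away (140 mm tall), a blue arm at 105 to 125 mm height holding the vertical plunger; origin on the table under the plunger's axis
- gauge_anvil (a point): centre of the gauge's anvil, the top of its base under the plunger, 12 mm above the table
- gauge_foot (a joint): height of the plunger's foot above the anvil in m, so that with the foot down on a part it reads the part's thickness; a spring holds it up at 0.065, 0 is the foot on the bare anvil; pushing takes 2 to 6 N, then the part stops it
- gauge_knob (a point): centre of the top of the plunger's red knob (40 mm wide), to be pressed down from above; 205 mm above the table when up
- disc_p: brass reference disc, 50 mm across, 25 or 40 mm thick (only gauging tells which; the two discs differ); stands on the gauge's anvil or on the wooden rest; origin at the centre of its underside
- disc_q: the other brass reference disc, 50 mm across, 25 or 40 mm thick; stands on the gauge's anvil or on the wooden rest; origin at the centre of its underside
- rest: fixed dark wooden rest for the disc that is not in use, 70 x 70 x 12 mm; origin at the centre of its underside
- footswitch: fixed footswitch, grey base 170 x 110 x 14 mm; origin on the table under the treadle's pressing point, the treadle's hinge is 105 mm from it along its +x at 36 mm height; yellow treadle 140 x 84 mm with black rubber pad
- treadle (a joint): angle of the treadle in rad: 0 up (sprung), 0.22 fully down at its stop; about 7 N at the pressing point takes it to the stop
- treadle_pad (a point): pressing point on top of the treadle's rubber pad, 105 mm from the hinge; about 65 mm above the table when up, 42 mm when fully down
- tray_green: fixed green tray, 240 (x) by 120 (y) by 24 mm high outside, walls and floor 5 mm; origin at the centre of its underside; holds three blocks side by side along its x, each block's length along the tray's y
- tray_yellow: fixed yellow tray, 240 (x) by 120 (y) by 24 mm high outside, walls and floor 5 mm; origin at the centre of its underside; as the green one
- block_a: aluminium block, bare metal, 80 (x) by 32 (y) by 25 mm thick (z); origin at the centre of its underside; may be absent
- block_b: aluminium block, bare metal, 80 (x) by 32 (y) by 25 mm thick (z); origin at the centre of its underside; may be absent
- block_c: aluminium block, bare metal, 80 (x) by 32 (y) by 25 mm thick (z); origin at the centre of its underside; may be absent
- block_d: aluminium block, bare metal, 80 (x) by 32 (y) by 40 mm thick (z); origin at the centre of its underside; may be absent
- block_e: aluminium block, bare metal, 80 (x) by 32 (y) by 40 mm thick (z); origin at the centre of its underside; may be absent
- block_f: aluminium block, bare metal, 80 (x) by 32 (y) by 40 mm thick (z); origin at the centre of its underside; may be absent
- caliper: bystander: digital caliper lying outside the right-hand tray, 200 mm long (y), 16 mm high; origin at the middle of its underside
- marker: bystander: purple marker pen, 130 mm long (x), 18 mm thick; origin at the middle of its underside
- rule: bystander: dark steel rule, 180 (x) by 30 by 4 mm; origin at the centre of its underside

How it is judged:
By the outcome, as a careful person would: the job done as asked, in the order asked, and still so for the second after the job is handed in, with the robot touching nothing.
Of block_a, block_b, block_c, block_d, block_e, block_f only 4 to 6 are there at a start; the rules pass over those that are not, and their reading is None.
At some moment in a run one of block_a, block_b, block_c, block_d, block_e, block_f may be knocked a few centimetres aside while the robot is not near it.
Once in a run the grip may slacken for a moment while it holds something.
It also fails if it takes over 210 s, if anything falls off the work surface, if the arm or the gripper's body presses on something with over 40 N, if the wrist force passes 120 N, or if a joint passes its speed limit or range.

ROBOT

A 6-joint arm with a two-finger parallel gripper is mounted at the origin on the work surface. World frame = base frame: x ahead of the robot, y to its left, z up, the work surface at z = 0. Lengths are in m, angles in degrees, forces in N, time in s.
With the tool pointing down it reaches from about 0.3 to 0.75 m from the base axis. Payload 8.5 kg.
Tool frame: the origin (TCP) lies midway between the tips of the shut fingers; the grasp point (between the pads) lies 19 mm behind it; y points along the fingers, x is the direction in which the jaws open and shut, and the axes are right-handed (so a half turn about y gives the same grasp; the last joint's range is limited). The gripper opens to 85 mm and grips with 20 to 120 N. Pads are 22 mm wide; open, the fingers measure 114 mm over their backs; the gripper's body (76 mm by 85 mm) begins 54 mm behind the grasp point. The pads swing forward as they close: fully open they stand 13 mm farther back than shut.
Start: joints at [59.971, 21.807, 74.336, -0, 83.858, -12.336], TCP at [0.167, 0.524, 0.231] pointing down, gripper open.
Joint ranges: [-178.18, 178.18], [-50.72, 133.34], [12.68, 142.11], [-81.47, 261.47], [9.98, 163.14], [-165.26, 165.26]. Speed limits (degrees/s): [136.94, 136.94, 180, 180, 180, 180].

INTERFACE

Orientations are given as a 3x3 rotation matrix whose columns are the frame's x, y, z axes.
In Python, from rig import env gives the robot as it stands.
- The arm moves only by the tool carry_out, never from a script. Its argument "plan" is a list of rows, each a list of 3 entries, a list of its own where there are three numbers: the shift along the tool's x, y, z in m, then the turn, a rotation vector about the tool's x, y, z in degrees, then the finger opening in m, from 0 to 0.0854. In form: [[[dx, dy, dz], [ax, ay, az], jaw], ...]. A call has 1 to 8 rows; each row shifts and turns the commanded pose from where the row before left it, along the tool's axes as they then stand; what a row does not reach is not made up. A row lasts 1/8 s, in which the tool goes at most 62.5 mm and 10.7 degrees, less where a joint would pass 70% of its speed; a pose out of reach is approached as far as the arm can. A call is refused whole if a number of a shift passes 0.0625 or a number of a turn 10.7, either way. A call with a gripper value outside its range is refused whole. The fingers move at their own pace and stop on an object; "force" is the grip in N (left out, the last holds). Time passes only in rows, so rows that do not move let the fingers close. It gives the time, the measured TCP pose, the force and the opening at its end, in the units of the state.
- env.observe(): the state, without advancing time (a new reading comes with each control period).
- env.get_image(name): name is "scene" or "top" or "wrist"; returns a dict with "image" (480x640x3 uint8, red, green, blue), "vfov" (degrees; the focal length in pixels is half the picture's height over the tangent of half this angle, whatever the lens; pixels are square), "cx", "cy" (the principal point, pixels), "k1" (the pictures are not rectified: a ray, as slopes to the right and down, at radius r is drawn at 1 + k1 r^2 times it, then the intrinsics apply), "rvec" (rotation vector, rad) and "tvec" (3), from world to camera coordinates, as OpenCV has them; the wrist camera has in their place "tool_from_camera" (4x4, takes a point from camera to tool coordinates, whose origin is the TCP and whose axes are the tool frame's). Camera axes: x right, y down, z forward; pixel columns grow to the right and rows downward; lengths in m; the calibration is good to about 2 mm. A picture is of the moment at which its call begins: read the wrist's pose just before it. There is no depth.
- env.close_job(): hands the job in, once; it reports no verdict.
Trained networks look in a picture, given as the dict that the camera call returned (one of the last four; its "shot" number tells which), for a name from the list of things; names that differ only in an ending like _2 or _b are one class to them, and where a whole thing is asked for, a point or a joint stands for the part that bears it (a point fixed in the world has none). Each returns a list of dicts, best first, with "conf" (0 to 1); they miss things now and then, are a little off and sometimes report something else, mostly with a low value. They report only what shows in the picture. A call takes as long as a camera call.
- env.outline_of(target, picture): "mask" (480x640 bool, what is visible of it) and "pixel" ([row, column] in pixels, amid what is visible of it).
The state is a dict: "time_s": time; "q": joint angles; "qvel": joint speeds; "joint_efforts": joint torques, N m; "position": TCP position; "tool_rot": TCP orientation; "ft_force": force on the tool from outside, world axes, zero at the start; "wrist_torque": the same for the moment, N m; "grip_width": finger opening in m.
Only numpy, scipy, OpenCV 4.12 (cv2) and the standard library are available. Lean on these libraries where they do the work, as an engineer would, in place of code of your own. Each camera call takes 0.05 s, during which the arm holds its last target.

## Working session

There is one attempt and no reset: what is moved stays moved. The work goes in short steps, Python scripts to look and compute and a tool call to move; the robot and the scene stay as the last step left them, time stands still between calls to the robot, and variables do not carry over. Pictures are saved under pics/ and viewed, and the job is handed in when it is done.

Besides the shell and the picture viewer there is one more tool, called after ">>>" as name(argument=value, ...), one argument or row to a line, values as JSON. carry_out: Moves the arm, as the interface text tells. Its arguments: {"type":"object","properties":{"plan":{"type":"array","items":{"type":"array"}},"force":{"type":"number"}},"required":["plan"]}

```bash
ls; mkdir -p pics; python3 - <<'E'
from rig import env
import cv2
s=env.observe(); print(s)
for n in ["scene","top","wrist"]:
    p=env.get_image(n); cv2.imwrite(f"pics/a_{n}.png",p["image"][:,:,::-1])
    print({k:v for k,v in p.items() if k!="image"})
E
```

```text
pics
{'time_s': 0.0, 'q': array([ 5.99717500e+01,  2.18413554e+01,  7.43845752e+01,  4.33166884e-04,
        8.38578098e+01, -1.23350641e+01]), 'qvel': array([-0.05852808,  0.06119306,  0.04817667, -0.0093704 ,  0.0093157 ,
       -0.0282859 ]), 'joint_efforts': array([ 1.81976062e-03, -4.48467493e+01, -2.31282502e+01, -4.20305753e-05,
        4.73782449e-03,  3.28789019e-05]), 'position': array([0.16700154, 0.52372945, 0.2307094 ]), 'tool_rot': array([[ 3.03920009e-01, -7.37905043e-04, -9.52697267e-01],
       [ 9.52696486e-01, -1.26161420e-03,  3.03920737e-01],
       [-1.42620105e-03, -9.99998932e-01,  3.19569741e-04]]), 'ft_force': array([ 0.26463387,  0.26833149, -1.08730656]), 'wrist_torque': array([ 0.03429994, -0.02992536, -0.01829382]), 'grip_width': 0.08529256272625882}
{'vfov': 47.581726100100674, 'cx': 310.85759786033685, 'cy': 230.36132638971475, 'k1': -0.046406774110744876, 'rvec': array([ 2.25802422,  1.27094392, -0.39791546]), 'tvec': array([-0.26573778, -0.39686204,  1.71904029]), 'shot': 1}
{'vfov': 47.864474800862084, 'cx': 322.1255210965642, 'cy': 238.11831646506826, 'k1': -0.034144794534558, 'rvec': array([ 2.16938486, -2.22869623,  0.02967753]), 'tvec': array([-0.03557625,  0.59154715,  1.49996576]), 'shot': 2}
{'vfov': 67.99458060892957, 'cx': 321.31701224309495, 'cy': 238.87042036851383, 'k1': 0.009520599552613127, 'tool_from_camera': array([[ 9.99999973e-01,  2.52723924e-05,  2.30999055e-04,
        -4.22799042e-04],
       [-2.15725536e-04, -2.68561610e-01,  9.63262485e-01,
        -1.42371216e-01],
       [ 8.63814256e-05, -9.63262509e-01, -2.68561597e-01,
         6.86701552e-02],
       [ 0.00000000e+00,  0.00000000e+00,  0.00000000e+00,
         1.00000000e+00]]), 'shot': 3}
```

View images.

View pics/a_scene.png

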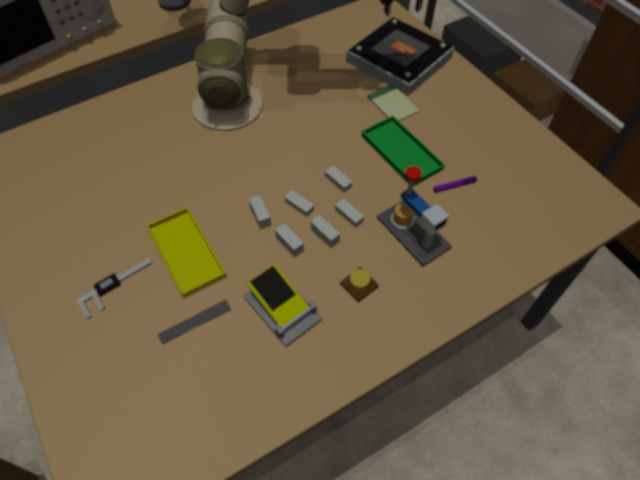

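View pics/a_top.png

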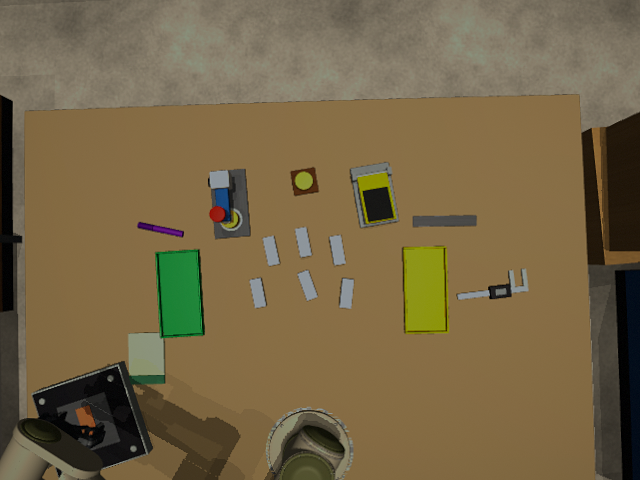

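View pics/a_wrist.png

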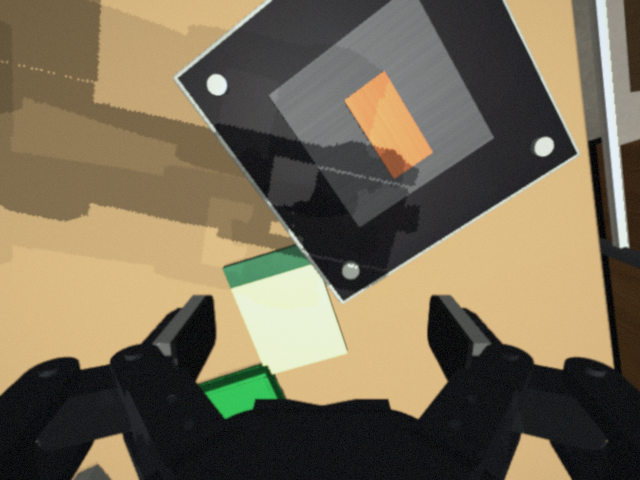

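```bash
cat > h.py <<'E'
import numpy as np, cv2
from scipy.optimize import minimize
from rig import env
def cam(p,s=None):
    f=240/np.tan(np.radians(p["vfov"]/2)); K=np.array([[f,0,p["cx"]],[0,f,p["cy"]],[0,0,1.]])
    if "rvec" in p: R=cv2.Rodrigues(p["rvec"])[0]; t=np.array(p["tvec"])
    else:
        T=np.eye(4);T[:3,:3]=s["tool_rot"];T[:3,3]=s["position"]
        M=np.linalg.inv(T@p["tool_from_camera"]);R=M[:3,:3];t=M[:3,3]
    return dict(K=K,d=np.array([p["k1"],0,0,0.]),R=R,t=t)
def proj(c,P):
    return cv2.projectPoints(np.asarray(P,float).reshape(-1,1,3),cv2.Rodrigues(c["R"])[0],c["t"],c["K"],c["d"])[0].reshape(-1,2)
def unproj(c,uv,z):
    n=cv2.undistortPoints(np.asarray(uv,float).reshape(-1,1,2),c["K"],c["d"]).reshape(-1,2)
    d=np.c_[n,np.ones(len(n))]@c["R"]; o=-c["R"].T@c["t"]
    return o+d*((z-o[2])/d[:,2])[:,None]
def box(x,y,yaw,L,W,H,z0=0):
    c,s=np.cos(yaw),np.sin(yaw)
    return np.array([[x+c*a-s*b,y+s*a+c*b,z0+h] for a in(-L/2,L/2) for b in(-W/2,W/2) for h in(0,H)])
def sil(c,P,off,S=8,sz=(640,480)):
    # hull polygon
    return cv2.convexHull(proj(c,P).astype(np.float32)).reshape(-1,2)
def iou(c,P,mask,sc=4,pad=6):
    h=sil(c,P,0); ys,xs=np.nonzero(mask)
    x0=int(min(xs.min(),h[:,0].min()))-pad;y0=int(min(ys.min(),h[:,1].min()))-pad
    x1=int(max(xs.max(),h[:,0].max()))+pad;y1=int(max(ys.max(),h[:,1].max()))+pad
    x0=max(x0,0);y0=max(y0,0);x1=min(x1,640);y1=min(y1,480)
    m=np.kron(mask[y0:y1,x0:x1].astype(np.uint8),np.ones((sc,sc),np.uint8))
    r=np.zeros_like(m); q=((h-[x0,y0]+.5)*sc-.5)
    cv2.fillPoly(r,[np.round(q*16).astype(np.int32)],1,shift=4)
    return (m&r).sum()/max(1,(m|r).sum())
def fit(cms,x0,L=.08,W=.032,H=.025,z0=0):
    """cms list of (cam,mask)"""
    f=lambda v:-np.mean([iou(c,box(v[0],v[1],v[2],L,W,H,z0),m) for c,m in cms])
    r=minimize(f,x0,method="Nelder-Mead",options=dict(initial_simplex=np.array(x0)+np.array([[0,0,0],[.008,0,0],[0,.008,0],[0,0,.15]]),xatol=2e-4,fatol=1e-4))
    return r.x,-r.fun
def rect0(c,mask,h):
    ys,xs=np.nonzero(mask); P=unproj(c,np.c_[xs,ys],h)[:,:2]
    (cx,cy),(w,hh),a=cv2.minAreaRect((P*1000).astype(np.float32))
    if w<hh:a+=90
    return np.array([cx/1000,cy/1000,np.radians(a)]),sorted((w,hh))
E
python3 - <<'E'
from h import *
import pickle
S=env.get_image("scene");T=env.get_image("top");cs,ct=cam(S),cam(T)
print("topcam",-ct["R"].T@ct["t"],"scenecam",-cs["R"].T@cs["t"])
ms=env.outline_of("block_a",S);mt=env.outline_of("block_a",T)
ms2=env.outline_of("block_d",S)
print([(round(m["conf"],2),m["pixel"],m["mask"].sum()) for m in ms])
print([(round(m["conf"],2),m["pixel"],m["mask"].sum()) for m in ms2])
print([(round(m["conf"],2),m["pixel"],m["mask"].sum()) for m in mt])
for m in mt:
    if m["conf"]<.3: continue
    x0,sz=rect0(ct,m["mask"],.03)
    d=[np.hypot(*(np.array(k["pixel"])[::-1]-proj(cs,[[x0[0],x0[1],.016]])[0])) for k in ms]
    k=ms[int(np.argmin(d))]
    out=[]
    for H in(.025,.04):
        x,q=fit([(ct,m["mask"]),(cs,k["mask"])],x0,H=H); out.append((H,np.round(x,4),round(q,3)))
    print(round(min(d),1),np.round(x0,3),np.round(sz),out)
for n in["gauge","rest","footswitch","tray_green","tray_yellow","gauge_knob","treadle","disc_p","disc_q"]:
    r=env.outline_of(n,T) 
    for m in r[:2]:
        x0,sz=rect0(ct,m["mask"],{"tray_green":.024,"tray_yellow":.024,"gauge_knob":.205,"rest":.012}.get(n,.014)); print(n,round(m["conf"],2),m["pixel"],np.round(x0,3),np.degrees(x0[2]).round(1),np.round(sz))
E
```

```text
topcam [ 0.53645656 -0.0637875   1.51961722] scenecam [ 1.25119841 -0.44240126  1.1924761 ]
[(0.96, [244.1, 288.5], np.int64(512)), (0.89, [211.8, 348.6], np.int64(429)), (0.87, [230.7, 323.3], np.int64(540)), (0.77, [182.6, 337.6], np.int64(397)), (0.75, [203.0, 302.5], np.int64(416)), (0.74, [211.2, 260.3], np.int64(424))]
[(0.96, [244.1, 288.5], np.int64(512)), (0.89, [211.8, 348.6], np.int64(429)), (0.87, [230.7, 323.3], np.int64(540)), (0.77, [182.6, 337.6], np.int64(397)), (0.75, [203.0, 302.5], np.int64(416)), (0.74, [211.2, 260.3], np.int64(424))]
[(0.93, [292.4, 259.1], np.int64(401)), (0.83, [243.5, 299.3], np.int64(364)), (0.82, [249.2, 270.2], np.int64(362)), (0.79, [292.6, 344.7], np.int64(326)), (0.65, [284.2, 305.8], np.int64(340)), (0.62, [250.0, 339.2], np.int64(357)), (0.36, [179.6, 303.9], np.int64(262))]
4.9 [0.444 0.128 0.197] [38. 84.] [(0.025, array([0.4444, 0.1302, 0.1583]), np.float64(0.92)), (0.04, array([0.4446, 0.1294, 0.172 ]), np.float64(0.841))]
1.5 [0.581 0.001 0.193] [35. 82.] [(0.025, array([0.5805, 0.0011, 0.1897]), np.float64(0.894)), (0.04, array(
[... 1186 characters left out ...]
91. 136.]
tray_green 0.74 [295.3, 178.0] [0.447 0.347 0.052] 3.0 [131. 241.]
tray_green 0.21 [200.1, 228.5] [0.693 0.206 0.052] 3.0 [108. 189.]
tray_yellow 0.95 [289.2, 423.9] [ 0.44  -0.332  3.127] 179.2 [122. 237.]
tray_yellow 0.45 [229.4, 156.8] [0.625 0.398 1.336] 76.5 [ 17. 130.]
gauge_knob 0.58 [213.9, 219.5] [0.648 0.198 1.543] 88.4 [42. 42.]
treadle 0.72 [201.0, 378.6] [ 0.698 -0.207  0.153] 8.8 [ 90. 135.]
disc_p 0.55 [178.5, 306.8] [ 7.520e-01 -2.000e-03  3.116e+00] 178.5 [45. 51.]
disc_p 0.55 [220.7, 233.4] [0.645 0.2   2.379] 136.3 [41. 50.]
disc_q 0.55 [178.5, 306.8] [ 7.520e-01 -2.000e-03  3.116e+00] 178.5 [45. 51.]
disc_q 0.55 [220.7, 233.4] [0.645 0.2   2.379] 136.3 [41. 50.]
```

```bash
python3 - <<'E'
from h import *
S=env.get_image("scene");T=env.get_image("top");cs,ct=cam(S),cam(T)
def cen(m): 
    ys,xs=np.nonzero(m); return np.array([xs.mean(),ys.mean()])
def tri(a,b):
    n=[cv2.undistortPoints(np.array(p).reshape(1,1,2),c["K"],c["d"]).reshape(2,1) for c,p in((cs,a),(ct,b))]
    X=cv2.triangulatePoints(np.c_[cs["R"],cs["t"]],np.c_[ct["R"],ct["t"]],*n); return (X[:3]/X[3]).ravel()
for n in ["gauge_knob"]:
    a=env.outline_of(n,S);b=env.outline_of(n,T);print(n,[(round(x["conf"],2),x["pixel"]) for x in a+b])
res=[]
for P,c in((S,cs),(T,ct)):
    im=P["image"].astype(int); r,g,b=im[...,0],im[...,1],im[...,2]
    red=(r>150)&(g<60)&(b<60); tr=env.outline_of("treadle",P)[0]["mask"]
    k=cv2.dilate(tr.astype(np.uint8),np.ones((5,5)))>0
    blk=k&(im.max(2)<60)
    yel=k&(r>120)&(g>120)&(b<90)
    res.append((cen(red),cen(blk),red.sum(),blk.sum()))
    print(res[-1], unproj(c,[res[-1][0]],.200),unproj(c,[res[-1][1]],.062), np.degrees(rect0(c,blk,.062)[0][2]),rect0(c,blk,.062)[1],np.degrees(rect0(c,blk|yel,.05)[0][2]))
print("knob",tri(res[0][0],res[1][0]),"pad",tri(res[0][1],res[1][1]))
# trays
for n,P,c in [("tray_green",T,ct),("tray_yellow",T,ct)]:
  im=P["image"].astype(int);r,g,b=im[...,0],im[...,1],im[...,2]
  m=env.outline_of(n,P)[0]["mask"]; ms=env.outline_of(n,S)[0]["mask"]
  x0,sz=rect0(c,m,.024); 
  if sz: print(n,x0,sz,fit([(ct,m),(cs,ms)],x0,L=.24,W=.12,H=.024),fit([(ct,m)],x0,L=.24,W=.12,H=.024),fit([(cs,ms)],x0,L=.24,W=.12,H=.024))
E
```

```text
gauge_knob [(0.91, [173.7, 409.9]), (0.3, [225.0, 418.1]), (0.48, [214.3, 219.1])]
(array([nan, nan]), array([272.29158111, 287.86858316]), np.int64(0), np.int64(974)) [[nan nan nan]] [[ 0.67928657 -0.20637485  0.062     ]] 6.489925384521484 [81.51537322998047, 93.31423950195312] 6.489947319030762
(array([216.5, 207. ]), array([376.71411339, 203.86731001]), np.int64(6), np.int64(829)) [[0.66703973 0.2040936  0.2       ]] [[ 0.67710211 -0.20187714  0.062     ]] 7.087034225463867 [93.09098052978516, 118.91703033447266] 8.321552276611328
knob [nan nan nan] pad [ 0.67699466 -0.20379756  0.05603768]
tray_green [0.4474758  0.34928168 0.04009857] [127.6859359741211, 238.09326171875] (array([0.44827884, 0.35100647, 0.04842925]), np.float64(0.9320382193067624)) (array([0.44722505, 0.35107249, 0.04220175]), np.float64(0.969181451740883)) (array([0.44866303, 0.34993363, 0.04276836]), np.float64(0.8999979419210109))
tray_yellow [ 0.43988947 -0.33107928  3.12713009] [124.39289093017578, 236.86927795410156] (array([ 0.44139969, -0.33430765,  3.1312668 ]), np.float64(0.9652682924048063)) (array([ 0.44024378, -0.33390143,  3.12479758]), np.float64(0.9603729975292898)) (array([ 0.44128319, -0.33468836,  3.12997738]), np.float64(0.9726490473263676))<stdin>:4: RuntimeWarning: Mean of empty slice.
  ret = ret.dtype.type(ret / rcount)
```

```bash
python3 - <<'E'
from h import *
S=env.get_image("scene");T=env.get_image("top");cs,ct=cam(S),cam(T)
print(S["image"].mean(),T["image"].mean(), cv2.imread("pics/a_scene.png").mean())
for P,c,w in((S,cs,(350,440,130,270)),(T,ct,(190,400,150,240))):
    hsv=cv2.cvtColor(P["image"],cv2.COLOR_RGB2HSV).astype(int)
    red=((hsv[...,0]<6)|(hsv[...,0]>174))&(hsv[...,1]>190)&(hsv[...,2]>60)
    n,l,st,ce=cv2.connectedComponentsWithStats(red.astype(np.uint8))
    for i in range(1,n):
        if st[i,4]>30: print(st[i],ce[i],unproj(c,[ce[i]],.2))
    m=env.outline_of("gauge_knob",P)[0]; print(m["conf"],m["pixel"],m["mask"].sum())
a=np.hstack([cv2.resize(S["image"][150:350,240:460],None,fx=1.8,fy=2,interpolation=2),cv2.resize(T["image"][150:350,190:400],None,fx=1.8,fy=2,interpolation=2)])
cv2.imwrite("pics/b.png",a[:,:,::-1]);print(a.shape)
E
```

```text
88.19900933159722 96.21399305555556 88.19858289930555
[406 167  15  14 160] [412.94375 173.55625] [[0.6534731  0.20030485 0.2       ]]
0.86 [174.5, 413.1] 353
[210 206  15  16 194] [217.02061856 213.71649485] [[0.65047922 0.20312789 0.2       ]]
0.72 [198.6, 228.8] 2356
(400, 774, 3)
```

View pics/b.png

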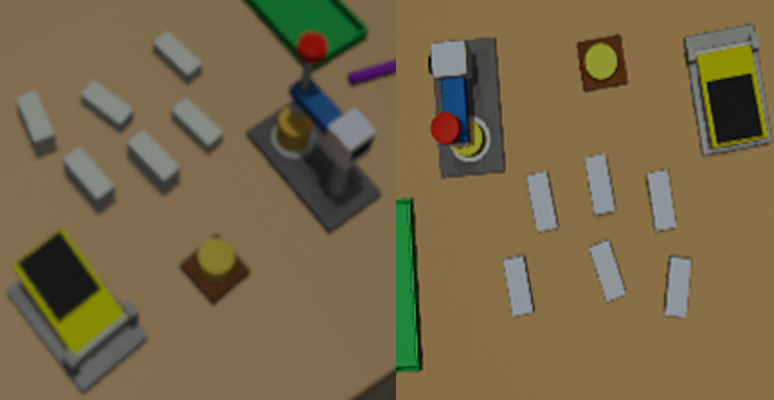

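>>> carry_out(
  plan=[
    [[-0.016,-0.003,-0.056],[0,0,0],0],
    [[-0.016,-0.003,-0.056],[0,0,0],0],
    [[-0.016,-0.003,-0.056],[0,0,0],0],
    [[-0.016,-0.003,-0.056],[0,0,0],0],
    [[-0.016,-0.003,-0.056],[0,0,0],0],
    [[-0.016,-0.003,-0.056],[0,0,0],0],
    [[-0.016,-0.003,-0.056],[0,0,0],0],
    [[-0.016,-0.003,-0.056],[0,0,0],0],
  ],
  force=60,
)

```text
time_s: 2.55
position: [0.5565, 0.2646, 0.2555]
tool_rot: [[0.304, 0.0, -0.953], [0.953, 0.0, 0.304], [0.0, -1.0, -0.0]]
ft_force: [0.1, 0.5, -0.6]
grip_width: -0.0002
```

```bash
cat >> h.py <<'E'
def go(x,y,z,yaw,s=None):
    """remaining: tool-frame shift and turn about tool y to reach TCP pose, jaw axis at yaw deg"""
    s=s or env.observe(); R=s["tool_rot"]; d=R.T@(np.array([x,y,z])-s["position"])
    a=np.degrees(np.arctan2(R[1,0],R[0,0])); da=(yaw-a+180)%360-180
    c,w=np.cos(np.radians(da)),np.sin(np.radians(da))
    print("pos",s["position"].round(4),"yaw",a.round(1),"q",s["q"].round(0),"F",s["ft_force"].round(1),"t",round(s["time_s"],2))
    print("shift",d.round(4),"turn_y",(-da).round(2),"dist",np.linalg.norm(d).round(3), "tilt",R[2,:].round(3))
E
python3 -c "
from h import *
go(.652,.202,.225,72)"
```

```text
pos [0.5565 0.2646 0.2555] yaw 72.3 q [ 14.  28.  60.   0.  92. -58.] F [ 0.1  0.5 -0.6] t 2.55
shift [-0.0306  0.0305 -0.11  ] turn_y 0.3 dist 0.118 tilt [ 0. -1. -0.]
```

>>> carry_out(
  plan=[
    [[-0.015,0,-0.055],[0,0,0],0],
    [[-0.0156,0,-0.055],[0,0,0],0],
    [[0,0,0],[0,0,0],0],
  ],
)

```text
time_s: 2.92
position: [0.6529, 0.2003, 0.2534]
tool_rot: [[0.308, -0.002, -0.951], [0.951, -0.001, 0.308], [-0.001, -1.0, 0.001]]
ft_force: [-0.2, 1.0, 0.1]
grip_width: 0.0001
```

```bash
python3 - <<'E'
from h import *
s=env.observe();W=env.get_image("wrist");c=cam(W,s);go(.652,.202,.225,72,s)
hsv=cv2.cvtColor(W["image"],cv2.COLOR_RGB2HSV).astype(int)
red=((hsv[...,0]<6)|(hsv[...,0]>174))&(hsv[...,1]>190)&(hsv[...,2]>60)
n,l,st,ce=cv2.connectedComponentsWithStats(red.astype(np.uint8))
for i in range(1,n):
    if st[i,4]>100: print(st[i],ce[i],unproj(c,[ce[i]],.205))
print(proj(c,[s["position"]]))
cv2.imwrite("pics/c.png",W["image"][:,:,::-1])
E
```

```text
pos [0.6529 0.2003 0.2534] yaw 72.1 q [  7.  36.  47.  -0.  98. -65.] F [-0.2  1.   0.1] t 2.92
shift [0.0013 0.0284 0.0014] turn_y 0.07 dist 0.028 tilt [-0.001 -1.     0.001]
[ 291  223   68   63 3262] [324.63549969 254.1106683 ] [[0.64708275 0.2037403  0.205     ]]
[[322.20677357 302.72703521]]
```

View pics/c.png

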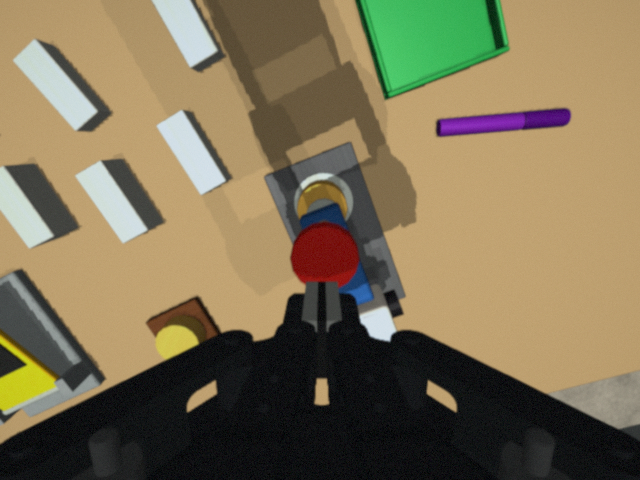

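>>> carry_out(
  plan=[
    [[0.0015,0.02,0.0045],[0,0,0],0],
    [[0,0.02,0],[0,0,0],0],
    [[0,0.006,0],[0,0,0],0],
    [[0,0.006,0],[0,0,0],0],
    [[0,0.006,0],[0,0,0],0],
    [[0,0.006,0],[0,0,0],0],
    [[0,0.005,0],[0,0,0],0],
  ],
)

```text
time_s: 3.85
position: [0.6468, 0.2064, 0.1864]
tool_rot: [[0.304, 0.001, -0.953], [0.953, 0.001, 0.304], [0.001, -1.0, -0.0]]
ft_force: [-1.2, 3.0, 4.0]
grip_width: 0.0001
```

>>> carry_out(
  plan=[
    [[0,0.002,0],[0,0,0],0],
    [[0,0.002,0],[0,0,0],0],
    [[0,0.002,0],[0,0,0],0],
    [[0,0.001,0],[0,0,0],0],
    [[0,0,0],[0,0,0],0],
  ],
)

```text
time_s: 4.47
position: [0.6469, 0.2062, 0.1801]
tool_rot: [[0.304, 0.001, -0.953], [0.953, 0.0, 0.304], [0.001, -1.0, -0.001]]
ft_force: [-1.3, 2.8, 6.7]
grip_width: 0.0003
```

>>> carry_out(
  plan=[
    [[0,0.002,0],[0,0,0],0],
    [[0,0.001,0],[0,0,0],0],
    [[0,0,0],[0,0,0],0],
  ],
)

```text
time_s: 4.85
position: [0.647, 0.2063, 0.18]
tool_rot: [[0.304, 0.004, -0.953], [0.953, 0.001, 0.304], [0.002, -1.0, -0.004]]
ft_force: [-7.5, 1.7, 21.2]
grip_width: 0.0
```

>>> carry_out(
  plan=[
    [[0,-0.04,0],[0,0,0],0],
    [[0,-0.025,0],[0,0,0],0],
    [[-0.054,0,-0.022],[0,0,0],0],
    [[-0.054,0,-0.022],[0,0,0],0],
    [[-0.054,0,-0.022],[0,0,0],0],
    [[-0.054,0,-0.022],[0,0,0],0],
    [[-0.054,0,-0.022],[0,0,0],0],
    [[-0.054,0,-0.022],[0,0,0],0],
  ],
)

```text
time_s: 5.85
position: [0.6737, -0.1453, 0.2406]
tool_rot: [[0.305, -0.001, -0.952], [0.952, -0.001, 0.305], [-0.001, -1.0, 0.001]]
ft_force: [1.2, 0.2, 0.1]
grip_width: 0.0002
```

```bash
python3 - <<'E'
from h import *
s=env.observe();W=env.get_image("wrist");c=cam(W,s);go(.677,-.203,.1,72,s)
cv2.imwrite("pics/d.png",W["image"][:,:,::-1])
T=env.get_image("top"); cv2.imwrite("pics/d2.png",cv2.resize(T["image"][140:320,130:480],None,fx=2,fy=2)[:,:,::-1])
E
```

```text
pos [ 0.6737 -0.1453  0.2406] yaw 72.3 q [-22.  36.  47.  -0.  96. -94.] F [1.2 0.2 0.1] t 5.85
shift [-0.0538  0.1407 -0.0209] turn_y 0.26 dist 0.152 tilt [-0.001 -1.     0.001]
```

View pics/d.png

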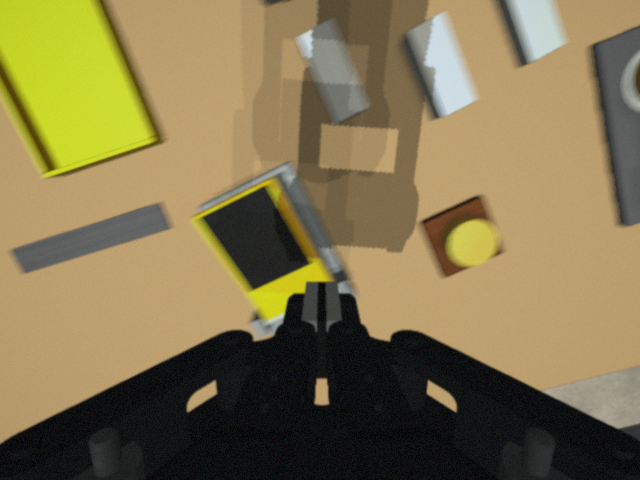

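View pics/d2.png

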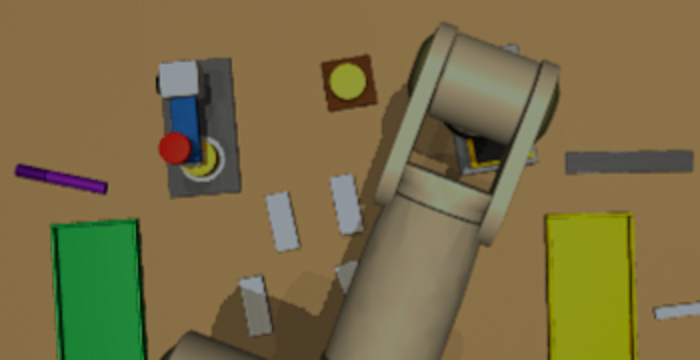

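```bash
python3 - <<'E'
from h import *
s=env.observe();W=env.get_image("wrist");c=cam(W,s)
print(unproj(c,[[258,238],[206,219],[267,185],[313,258],[250,288]],.06))
E
```

```text
[[ 0.67367588 -0.21275746  0.06      ]
 [ 0.64173132 -0.25195107  0.06      ]
 [ 0.6298527  -0.18741269  0.06      ]
 [ 0.70843722 -0.16994841  0.06      ]
 [ 0.71861966 -0.23818146  0.06      ]]
```

>>> carry_out(
  plan=[
    [[-0.058,0,-0.019],[0,0,0],0],
    [[0,0.055,0],[0,0,0],0],
    [[0,0.055,0],[0,0,0],0],
    [[0,0.055,0],[0,0,0],0],
    [[0,0.008,0],[0,0,0],0],
    [[0,0.008,0],[0,0,0],0],
    [[0,0.008,0],[0,0,0],0],
    [[0,0.006,0],[0,0,0],0],
  ],
)

```text
time_s: 7.0
position: [0.6748, -0.2041, 0.0478]
tool_rot: [[0.304, 0.002, -0.953], [0.953, -0.002, 0.304], [-0.001, -1.0, -0.002]]
ft_force: [-4.7, 0.2, 5.2]
grip_width: 0.0001
```

>>> carry_out(
  plan=[
    [[0,0.003,0],[0,0,0],0],
    [[0,0.002,0],[0,0,0],0],
    [[0,0,0],[0,0,0],0],
  ],
)

```text
time_s: 7.38
position: [0.6743, -0.2042, 0.0425]
tool_rot: [[0.304, 0.0, -0.953], [0.953, -0.001, 0.304], [-0.001, -1.0, -0.0]]
ft_force: [-5.9, -0.8, 6.5]
grip_width: -0.0002
```

>>> carry_out(
  plan=[
    [[0,0.002,0],[0,0,0],0],
    [[0,0.002,0],[0,0,0],0],
    [[0,0.001,0],[0,0,0],0],
    [[0,0,0],[0,0,0],0],
  ],
)

```text
time_s: 7.88
position: [0.6744, -0.2043, 0.0412]
tool_rot: [[0.304, 0.002, -0.953], [0.953, -0.002, 0.304], [-0.002, -1.0, -0.003]]
ft_force: [-13.7, 2.5, 26.8]
grip_width: 0.0001
```

>>> carry_out(
  plan=[
    [[0,-0.055,0],[0,0,0],0],
    [[0,-0.055,0],[0,0,0],0.06],
    [[0.04,-0.03,0.035],[0,0,0],0.06],
    [[0.04,-0.03,0.035],[0,0,0],0.06],
    [[0.04,-0.03,0.035],[0,0,0],0.06],
    [[0.04,-0.03,0.035],[0,-8,0],0.06],
    [[0,0,0],[0,-9,0],0.06],
    [[0,0,0],[0,-9,0],0.06],
  ],
)

```text
time_s: 8.88
position: [0.5897, -0.008, 0.2674]
tool_rot: [[-0.151, 0.002, -0.989], [0.989, -0.0, -0.151], [-0.001, -1.0, -0.002]]
ft_force: [0.4, -0.4, -0.9]
grip_width: 0.0599
```

```bash
cat >> h.py <<'E'
def blocks_wrist(name="pics/w.png",minconf=.3):
    s=env.observe();W=env.get_image("wrist");c=cam(W,s)
    im=W["image"].copy();R=[]
    for m in env.outline_of("block_a",W):
        ys,xs=np.nonzero(m["mask"])
        edge=ys.min()<3 or xs.min()<3 or xs.max()>636 or ys.max()>476
        if m["conf"]<minconf or m["mask"].sum()<600: continue
        x0,sz=rect0(c,m["mask"],.03)
        o=[]
        for H in(.025,.04):
            x,q=fit([(c,m["mask"])],x0,H=H); yw=np.degrees(x[2])%180
            o.append((H,x[:2].round(4),round(yw if yw<150 else yw-180,1),round(q,3)))
        b=max(o,key=lambda v:v[3]); R.append((m["conf"],edge,o))
        print(round(m["conf"],2),"edge" if edge else "",m["pixel"],o)
        for p in cv2.convexHull(proj(c,box(*b[1],np.radians(b[2]),.08,.032,b[0])).astype(np.int32)): cv2.circle(im,tuple(map(int,p[0])),3,(255,0,0),-1)
    cv2.imwrite(name,im[:,:,::-1]); return s,W,c
E
python3 - <<'E'
from h import *
s,W,c=blocks_wrist("pics/e.png");go(.555,-.093,.1,98,s)
E
```

```text
0.89 edge [37.0, 231.6] [(0.025, array([ 0.4362, -0.1174]), np.float64(-10.3), np.float64(0.913)), (0.04, array([ 0.4368, -0.1151]), np.float64(-6.9), np.float64(0.977))]
0.87  [83.7, 477.9] [(0.025, array([0.4447, 0.13  ]), np.float64(9.7), np.float64(0.968)), (0.04, array([0.4481, 0.1261]), np.float64(11.8), np.float64(0.833))]
0.86  [186.7, 416.1] [(0.025, array([0.5593, 0.0908]), np.float64(10.7), np.float64(0.96)), (0.04, array([0.5593, 0.0874]), np.float64(12.2), np.float64(0.829))]
0.86  [197.5, 328.9] [(0.025, array([0.5826, 0.0008]), np.float64(10.1), np.float64(0.952)), (0.04, array([0.5809, 0.    ]), np.float64(9.5), np.float64(0.944))]
0.82  [77.2, 341.5] [(0.025, array([ 0.4619, -0.0076]), np.float64(18.5), np.float64(0.972)), (0.04, array([ 0.4656, -0.0076]), np.float64(18.7), np.float64(0.9))]
0.59  [163.8, 247.9] [(0.025, array([ 0.5574, -0.0947]), np.float64(9.3), np.float64(0.912)), (0.04, array([ 0.5564, -0.0927]), np.float64(7.9), np.float64(0.969))]
pos [ 0.5897 -0.008   0.2674] yaw 98.7 q [ -12.   25.   64.    0.   91. -111.] F [ 0.4 -0.4 -0.9] t 8.88
shift [-0.0787  0.1673  0.0475] turn_y 0.67 dist 0.191 tilt [-0.001 -1.    -0.002]
```

View pics/e.png

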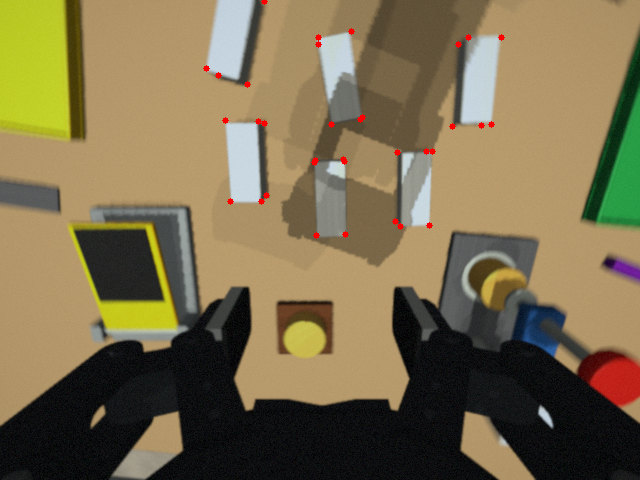

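```bash
python3 - <<'E'
from h import *
go(.5809,0,.006,99.5)
E
```

```text
pos [ 0.5898 -0.0086  0.2668] yaw 98.4 q [ -12.   25.   64.    0.   91. -111.] F [-0.8  0.5  0.2] t 8.97
shift [0.0098 0.2608 0.0079] turn_y -1.12 dist 0.261 tilt [-0.    -1.    -0.001]
```

>>> carry_out(
  plan=[
    [[0.0098,0.05,0.0079],[0,-1.2,0],0.06],
    [[0,0.055,0],[0,0,0],0.06],
    [[0,0.055,0],[0,0,0],0.06],
    [[0,0.055,0],[0,0,0],0.06],
    [[0,0.03,0],[0,0,0],0.06],
    [[0,0.016,0],[0,0,0],0.06],
    [[0,0,0],[0,0,0],0.06],
  ],
)

```text
time_s: 9.85
position: [0.5806, -0.0003, 0.0051]
tool_rot: [[-0.164, -0.001, -0.987], [0.987, 0.0, -0.164], [0.0, -1.0, 0.0]]
ft_force: [-0.0, 0.7, 0.5]
grip_width: 0.0599
```

```bash
python3 - <<'E'
from h import *
go(.5809,0,.006,99.5)
W=env.get_image("wrist");cv2.imwrite("pics/f.png",W["image"][:,:,::-1])
E
```

```text
pos [ 5.806e-01 -3.000e-04  5.100e-03] yaw 99.4 q [ -12.   39.   86.    0.   55. -111.] F [-0.   0.7  0.5] t 9.85
shift [ 0.0002 -0.0009 -0.0004] turn_y -0.09 dist 0.001 tilt [ 0. -1.  0.]
```

View pics/f.png

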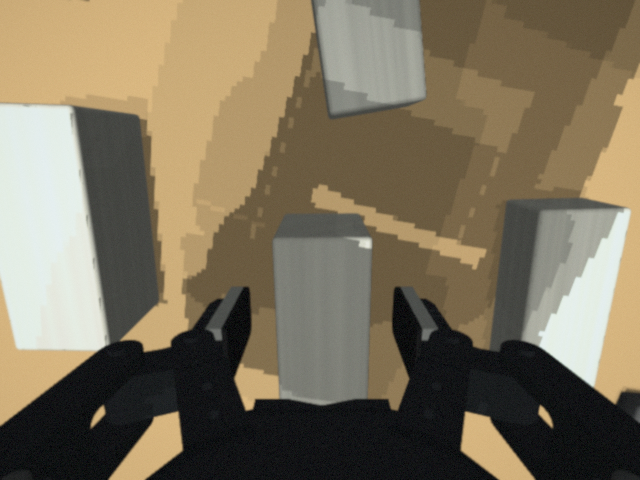

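>>> carry_out(
  plan=[
    [[0,0,0],[0,0,0],0.02],
    [[0,0,0],[0,0,0],0.02],
    [[0,0,0],[0,0,0],0.02],
    [[0,-0.03,0],[0,0,0],0.02],
    [[0,-0.04,0],[0,0,0],0.02],
    [[0,-0.04,0],[0,0,0],0.02],
  ],
  force=80,
)

```text
time_s: 10.65
position: [0.5801, -0.0001, 0.1166]
tool_rot: [[-0.165, -0.001, -0.986], [0.986, 0.0, -0.165], [0.0, -1.0, 0.001]]
ft_force: [1.4, -0.5, -3.0]
grip_width: 0.0311
```

```bash
python3 - <<'E'
from h import *
go(.5209,.3532,.115,182.5)
go(.4478,.3505,.115,182.5)
E
```

```text
pos [ 5.801e-01 -1.000e-04  1.166e-01] yaw 99.5 q [ -12.   31.   79.   -0.   70. -111.] F [ 1.4 -0.5 -3. ] t 10.65
shift [3.583e-01 1.600e-03 1.000e-04] turn_y -83.01 dist 0.358 tilt [ 0.    -1.     0.001]
pos [ 5.801e-01 -1.000e-04  1.166e-01] yaw 99.5 q [ -12.   31.   79.   -0.   70. -111.] F [ 1.4 -0.5 -3. ] t 10.65
shift [0.3677 0.0017 0.0727] turn_y -83.01 dist 0.375 tilt [ 0.    -1.     0.001]
```

```bash
cat >> h.py <<'E'
def plan(pts,jaw,s=None):
    """pts: list of (x,y,z,yaw,nrows); prints rows"""
    s=s or env.observe(); p=s["position"].copy(); R=s["tool_rot"]; a=np.degrees(np.arctan2(R[1,0],R[0,0]))
    print("pos",p.round(4),"yaw",a.round(1),"F",s["ft_force"].round(1),"w",round(s["grip_width"],4),"t",round(s["time_s"],2),"q6",s["q"][5].round(0),"q1",s["q"][0].round(0))
    rows=[]
    for x,y,z,yw,n in pts:
        d=(np.array([x,y,z])-p); da=((yw-a+180)%360-180)/n
        for i in range(n):
            t=np.radians(a); X=np.array([np.cos(t),np.sin(t),0]);Z=np.array([-np.sin(t),np.cos(t),0]);q=d/n
            rows.append([[round(float(X@q),3),round(float(-q[2]),3),round(float(Z@q),3)],[0,round(float(-da),1),0],jaw])
            p=p+rows[-1][0][0]*X+rows[-1][0][2]*Z-[0,0,rows[-1][0][1]]; a-=rows[-1][1][1]
            d=d-q if False else d
        
    for k in range(0,len(rows),8): print(str(rows[k:k+8]).replace(" ",""))
E
python3 - <<'E'
from h import *
plan([(.4478,.3505,.1,182.5,8)],.02)
E
```

```text
pos [ 5.801e-01 -1.000e-04  1.166e-01] yaw 99.5 F [ 1.4 -0.5 -3. ] w 0.0311 t 10.65 q6 -111.0 q1 -12.0
[[[0.046,0.002,0.009],[0,-10.4,0],0.02],[[0.047,0.002,0.001],[0,-10.4,0],0.02],[[0.046,0.002,-0.008],[0,-10.4,0],0.02],[[0.044,0.002,-0.016],[0,-10.4,0],0.02],[[0.04,0.002,-0.024],[0,-10.4,0],0.02],[[0.035,0.002,-0.031],[0,-10.4,0],0.02],[[0.029,0.002,-0.037],[0,-10.4,0],0.02],[[0.022,0.002,-0.041],[0,-10.4,0],0.02]]
```

>>> carry_out(
  plan=[
    [[0.046,0.002,0.009],[0,-10.4,0],0.02],
    [[0.047,0.002,0.001],[0,-10.4,0],0.02],
    [[0.046,0.002,-0.008],[0,-10.4,0],0.02],
    [[0.044,0.002,-0.016],[0,-10.4,0],0.02],
    [[0.04,0.002,-0.024],[0,-10.4,0],0.02],
    [[0.035,0.002,-0.031],[0,-10.4,0],0.02],
    [[0.029,0.002,-0.037],[0,-10.4,0],0.02],
    [[0.022,0.002,-0.041],[0,-10.4,0],0.02],
  ],
)

```text
time_s: 11.65
position: [0.4489, 0.3519, 0.0994]
tool_rot: [[-0.999, -0.0, 0.053], [-0.053, -0.0, -0.999], [0.0, -1.0, 0.0]]
ft_force: [1.3, -0.2, -2.2]
grip_width: 0.0311
```

```bash
python3 - <<'E'
from h import *
s=env.observe();W=env.get_image("wrist");cv2.imwrite("pics/g.png",W["image"][:,:,::-1])
plan([(.4478,.3505,.05,182.5,2),(.4478,.3505,.014,182.5,2)],.02,s)
c=cam(W,s);m=env.outline_of("tray_green",W)
for k in m[:2]:
  x0,sz=rect0(c,k["mask"],.024);print(k["conf"],x0,np.degrees(x0[2]),sz)
E
```

```text
pos [0.4489 0.3519 0.0994] yaw -177.0 F [ 1.3 -0.2 -2.2] w 0.0311 t 11.65 q6 -157.0 q1 26.0
[[[0.001,0.025,0.001],[0,0.3,0],0.02],[[0.001,0.025,0.001],[0,0.3,0],0.02],[[-0.0,0.018,-0.0],[0,-0.0,0],0.02],[[-0.0,0.018,-0.0],[0,-0.0,0],0.02]]
0.64 [0.44768311 0.34936932 0.04333634] 2.4829893112182617 [120.88311004638672, 239.14430236816406]
```

View pics/g.png

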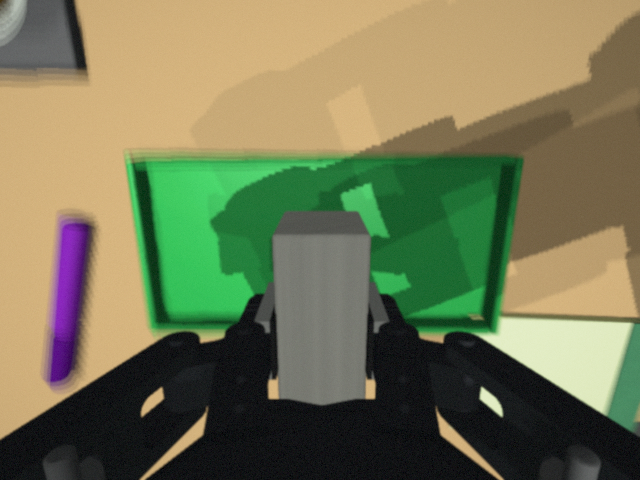

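>>> carry_out(
  plan=[
    [[0.001,0.025,0.0025],[0,0.4,0],0.02],
    [[0,0.03,0],[0,0,0],0.02],
    [[0,0.02,0],[0,0,0],0.02],
    [[0,0.013,0],[0,0,0],0.02],
    [[0,0,0],[0,0,0],0.02],
  ],
)

```text
time_s: 12.38
position: [0.4492, 0.3478, 0.0118]
tool_rot: [[-0.999, 0.001, 0.039], [-0.039, 0.0, -0.999], [-0.001, -1.0, -0.0]]
ft_force: [-0.1, -0.1, -2.7]
grip_width: 0.0314
```

>>> carry_out(
  plan=[
    [[0,0.001,0],[0,0,0],0.02],
    [[0,0,0],[0,0,0],0.055],
    [[0,0,0],[0,0,0],0.055],
    [[0,-0.05,0],[0,0,0],0.055],
    [[0,-0.06,0],[0,0,0],0.06],
  ],
)

```text
time_s: 13.0
position: [0.4485, 0.3477, 0.1209]
tool_rot: [[-0.999, -0.002, 0.04], [-0.04, -0.001, -0.999], [0.002, -1.0, 0.001]]
ft_force: [-0.0, 1.3, 0.3]
grip_width: 0.0602
```

```bash
python3 - <<'E'
from h import *
s=env.observe();W=env.get_image("wrist");cv2.imwrite("pics/g2.png",W["image"][:,:,::-1])
plan([(.5,-.03,.22,98,9)],.06,s)
E
```

```text
pos [0.4485 0.3477 0.1209] yaw -177.7 F [-0.   1.3  0.3] w 0.0602 t 13.0 q6 -156.0 q1 26.0
[[[-0.004,-0.011,0.042],[0,9.4,0],0.06],[[-0.011,-0.011,0.041],[0,9.4,0],0.06],[[-0.017,-0.011,0.039],[0,9.4,0],0.06],[[-0.023,-0.011,0.035],[0,9.4,0],0.06],[[-0.029,-0.011,0.031],[0,9.4,0],0.06],[[-0.034,-0.011,0.026],[0,9.4,0],0.06],[[-0.037,-0.011,0.02],[0,9.4,0],0.06],[[-0.04,-0.011,0.014],[0,9.4,0],0.06]]
[[[-0.042,-0.011,0.007],[0,9.4,0],0.06]]
```

View pics/g2.png

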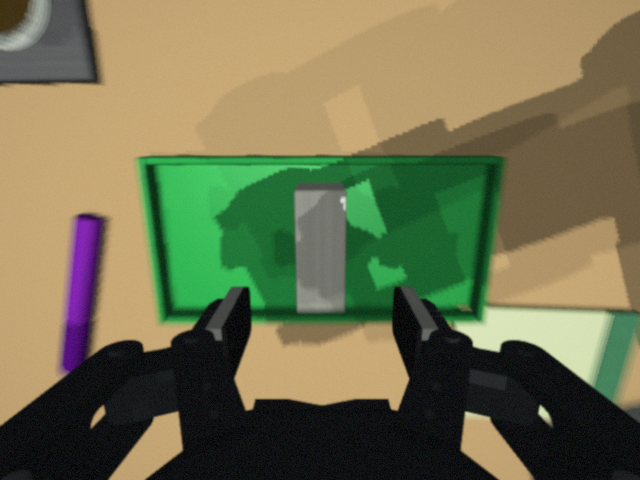

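```bash
python3 - <<'E'
from h import *
plan([(.575,-.085,.16,98,10)],.06)
E
```

```text
pos [0.4515 0.3494 0.1297] yaw -177.7 F [1.3 1.4 8.6] w 0.06 t 13.05 q6 -156.0 q1 26.0
[[[-0.011,-0.003,0.044],[0,8.4,0],0.06],[[-0.017,-0.003,0.042],[0,8.4,0],0.06],[[-0.023,-0.003,0.039],[0,8.4,0],0.06],[[-0.028,-0.003,0.035],[0,8.4,0],0.06],[[-0.033,-0.003,0.031],[0,8.4,0],0.06],[[-0.037,-0.003,0.026],[0,8.4,0],0.06],[[-0.041,-0.003,0.02],[0,8.4,0],0.06],[[-0.043,-0.003,0.014],[0,8.4,0],0.06]]
[[[-0.045,-0.003,0.007],[0,8.4,0],0.06],[[-0.045,-0.003,0.001],[0,8.4,0],0.06]]
```

>>> carry_out(
  plan=[
    [[-0.011,-0.003,0.044],[0,8.4,0],0.06],
    [[-0.017,-0.003,0.042],[0,8.4,0],0.06],
    [[-0.023,-0.003,0.039],[0,8.4,0],0.06],
    [[-0.028,-0.003,0.035],[0,8.4,0],0.06],
    [[-0.033,-0.003,0.031],[0,8.4,0],0.06],
    [[-0.037,-0.003,0.026],[0,8.4,0],0.06],
    [[-0.041,-0.003,0.02],[0,8.4,0],0.06],
    [[-0.043,-0.003,0.014],[0,8.4,0],0.06],
  ],
)

```text
time_s: 14.05
position: [0.5477, -0.002, 0.1444]
tool_rot: [[-0.42, 0.001, -0.908], [0.908, -0.0, -0.42], [-0.0, -1.0, -0.0]]
ft_force: [0.1, -0.3, 0.2]
grip_width: 0.0598
```

>>> carry_out(
  plan=[
    [[-0.045,-0.003,0.007],[0,8.4,0],0.06],
    [[-0.045,-0.003,0.001],[0,8.4,0],0.06],
    [[0,0,0],[0,0,0],0.06],
  ],
)

```text
time_s: 14.42
position: [0.5727, -0.0903, 0.1501]
tool_rot: [[-0.14, 0.001, -0.99], [0.99, -0.001, -0.14], [-0.001, -1.0, -0.001]]
ft_force: [-0.0, 0.4, 0.7]
grip_width: 0.06
```

```bash
python3 - <<'E'
from h import *
s,W,c=blocks_wrist("pics/i.png")
plan([(.5564,-.0927,.006,97.9,5)],.06,s)
E
```

```text
0.93  [241.5, 547.9] [(0.025, array([0.5598, 0.0903]), np.float64(11.6), np.float64(0.969)), (0.04, array([0.5583, 0.0799]), np.float64(13.4), np.float64(0.757))]
0.93 edge [46.2, 306.0] [(0.025, array([ 0.4368, -0.1161]), np.float64(-8.2), np.float64(0.959)), (0.04, array([ 0.4368, -0.1149]), np.float64(-6.7), np.float64(0.976))]
0.72  [208.9, 320.9] [(0.025, array([ 0.5568, -0.093 ]), np.float64(8.0), np.float64(0.898)), (0.04, array([ 0.5561, -0.0931]), np.float64(8.4), np.float64(0.97))]
0.58  [93.9, 457.9] [(0.025, array([ 0.462, -0.008]), np.float64(18.7), np.float64(0.974)), (0.04, array([ 0.4655, -0.0124]), np.float64(18.8), np.float64(0.821))]
0.56 edge [108.6, 626.0] [(0.025, array([0.4441, 0.131 ]), np.float64(10.1), np.float64(0.978)), (0.04, array([0.4439, 0.131 ]), np.float64(10.0), np.float64(0.978))]
pos [ 0.5727 -0.0903  0.1501] yaw 98.1 F [-0.   0.4  0.7] w 0.06 t 14.43 q6 -119.0 q1 -21.0
[[[-0.0,0.029,0.003],[0,0.0,0],0.06],[[-0.0,0.029,0.003],[0,0.0,0],0.06],[[-0.0,0.029,0.003],[0,0.0,0],0.06],[[-0.0,0.029,0.003],[0,0.0,0],0.06],[[-0.0,0.029,0.003],[0,0.0,0],0.06]]
```

>>> carry_out(
  plan=[
    [[-0.0004,0.04,0.0168],[0,0,0],0.06],
    [[0,0.05,0],[0,0,0],0.06],
    [[0,0.038,0],[0,0,0],0.06],
    [[0,0.016,0],[0,0,0],0.06],
    [[0,0,0],[0,0,0],0.06],
    [[0,0,0],[0,0,0],0.02],
    [[0,0,0],[0,0,0],0.02],
    [[0,0,0],[0,0,0],0.02],
  ],
)

```text
time_s: 15.52
position: [0.5565, -0.0908, 0.0081]
tool_rot: [[-0.145, 0.003, -0.989], [0.989, -0.001, -0.145], [-0.002, -1.0, -0.003]]
ft_force: [-0.5, 0.2, 7.0]
grip_width: 0.0308
```

>>> carry_out(
  plan=[
    [[0,-0.03,0],[0,0,0],0.02],
    [[0,-0.04,0],[0,0,0],0.02],
    [[0,-0.04,0],[0,0,0],0.02],
  ],
)

```text
time_s: 15.9
position: [0.5553, -0.0903, 0.1181]
tool_rot: [[-0.145, 0.0, -0.989], [0.989, -0.0, -0.145], [-0.0, -1.0, -0.0]]
ft_force: [-0.1, -1.0, -2.3]
grip_width: 0.0312
```

```bash
python3 - <<'E'
from h import *
plan([(.5177,.3515,.12,2.5,11)],.02)
E
```

```text
pos [ 0.5553 -0.0903  0.1181] yaw 98.3 F [-0.1 -1.  -2.3] w 0.0312 t 15.9 q6 -120.0 q1 -21.0
[[[0.04,-0.0,-0.002],[0,8.7,0],0.02],[[0.04,-0.0,0.004],[0,8.7,0],0.02],[[0.039,-0.0,0.01],[0,8.7,0],0.02],[[0.037,-0.0,0.016],[0,8.7,0],0.02],[[0.034,-0.0,0.021],[0,8.7,0],0.02],[[0.031,-0.0,0.026],[0,8.7,0],0.02],[[0.027,-0.0,0.03],[0,8.7,0],0.02],[[0.022,-0.0,0.034],[0,8.7,0],0.02]]
[[[0.016,-0.0,0.037],[0,8.7,0],0.02],[[0.011,-0.0,0.039],[0,8.7,0],0.02],[[0.005,-0.0,0.04],[0,8.7,0],0.02]]
```

```bash
python3 - <<'E'
from h import *
plan([(.48,.13,.12,45,6),(.5177,.3505,.12,2.5,5)],.02)
E
```

```text
pos [ 0.5553 -0.0903  0.1181] yaw 98.3 F [-0.1 -1.  -2.3] w 0.0312 t 15.9 q6 -120.0 q1 -21.0
[[[0.038,-0.0,0.007],[0,8.9,0],0.02],[[0.037,-0.0,0.013],[0,8.9,0],0.02],[[0.034,-0.0,0.018],[0,8.9,0],0.02],[[0.031,-0.0,0.023],[0,8.9,0],0.02],[[0.027,-0.0,0.028],[0,8.9,0],0.02],[[0.022,-0.0,0.032],[0,8.9,0],0.02],[[0.036,-0.0,0.026],[0,8.5,0],0.02],[[0.032,-0.0,0.031],[0,8.5,0],0.02]]
[[[0.027,-0.0,0.035],[0,8.5,0],0.02],[[0.022,-0.0,0.039],[0,8.5,0],0.02],[[0.016,-0.0,0.042],[0,8.5,0],0.02]]
```

>>> carry_out(
  plan=[
    [[0.038,0,0.007],[0,8.9,0],0.02],
    [[0.037,0,0.013],[0,8.9,0],0.02],
    [[0.034,0,0.018],[0,8.9,0],0.02],
    [[0.031,0,0.023],[0,8.9,0],0.02],
    [[0.027,0,0.028],[0,8.9,0],0.02],
    [[0.022,0,0.032],[0,8.9,0],0.02],
    [[0.036,0,0.026],[0,8.5,0],0.02],
    [[0.032,0,0.031],[0,8.5,0],0.02],
  ],
)

```text
time_s: 16.9
position: [0.4954, 0.2192, 0.1172]
tool_rot: [[0.886, 0.001, -0.464], [0.464, 0.0, 0.886], [0.001, -1.0, -0.0]]
ft_force: [0.5, 1.0, -1.5]
grip_width: 0.0308
```

>>> carry_out(
  plan=[
    [[0.027,0,0.035],[0,8.5,0],0.02],
    [[0.022,0,0.039],[0,8.5,0],0.02],
    [[0.016,0,0.042],[0,8.5,0],0.02],
    [[0,0,0],[0,0,0],0.02],
  ],
)

```text
time_s: 17.4
position: [0.5181, 0.3522, 0.1165]
tool_rot: [[0.999, 0.001, -0.044], [0.044, 0.001, 0.999], [0.001, -1.0, 0.001]]
ft_force: [0.5, -1.1, -2.4]
grip_width: 0.0312
```

```bash
python3 - <<'E'
from h import *
s=env.observe();W=env.get_image("wrist");cv2.imwrite("pics/j.png",W["image"][:,:,::-1])
plan([(.5177,.3515,.013,2.5,4)],.02,s)
E
```

```text
pos [0.5181 0.3522 0.1165] yaw 2.5 F [ 0.5 -1.1 -2.4] w 0.0312 t 17.4 q6 21.0 q1 23.0
[[[-0.0,0.026,-0.0],[0,0.0,0],0.02],[[-0.0,0.026,-0.0],[0,0.0,0],0.02],[[-0.0,0.026,-0.0],[0,0.0,0],0.02],[[-0.0,0.026,-0.0],[0,0.0,0],0.02]]
```

View pics/j.png

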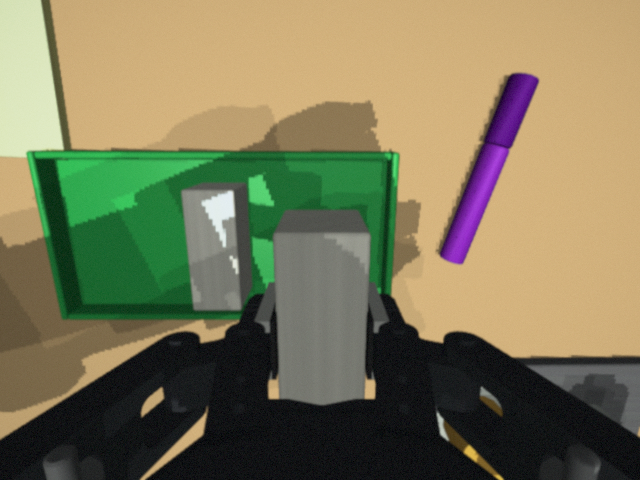

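>>> carry_out(
  plan=[
    [[0,0.04,-0.001],[0,0,0],0.02],
    [[0,0.04,0],[0,0,0],0.02],
    [[0,0.018,0],[0,0,0],0.02],
    [[0,0.006,0],[0,0,0],0.02],
    [[0,0,0],[0,0,0],0.02],
    [[0,0,0],[0,0,0],0.05],
    [[0,0,0],[0,0,0],0.05],
  ],
)

```text
time_s: 18.32
position: [0.519, 0.3489, 0.0132]
tool_rot: [[0.999, 0.002, -0.042], [0.042, 0.001, 0.999], [0.002, -1.0, 0.001]]
ft_force: [0.4, -0.4, -0.8]
grip_width: 0.05
```

>>> carry_out(
  plan=[
    [[0,-0.05,0],[0,0,0],0.05],
    [[0,-0.06,0],[0,0,0],0.06],
    [[0,0,0],[0,0,0],0.06],
  ],
)

```text
time_s: 18.7
position: [0.5206, 0.3497, 0.1277]
tool_rot: [[0.999, 0.01, -0.042], [0.042, 0.004, 0.999], [0.01, -1.0, 0.004]]
ft_force: [0.3, -0.8, -0.5]
grip_width: 0.0604
```

```bash
python3 - <<'E'
from h import *
s=env.observe();W=env.get_image("wrist");cv2.imwrite("pics/k.png",W["image"][:,:,::-1])
plan([(.48,-.1,.16,83,11)],.06,s)
E
```

```text
pos [0.5206 0.3497 0.1277] yaw 2.4 F [ 0.3 -0.8 -0.5] w 0.0604 t 18.7 q6 21.0 q1 23.0
[[[-0.005,-0.003,-0.041],[0,-7.3,0],0.06],[[-0.011,-0.003,-0.04],[0,-7.3,0],0.06],[[-0.015,-0.003,-0.038],[0,-7.3,0],0.06],[[-0.02,-0.003,-0.036],[0,-7.3,0],0.06],[[-0.025,-0.003,-0.033],[0,-7.3,0],0.06],[[-0.029,-0.003,-0.029],[0,-7.3,0],0.06],[[-0.032,-0.003,-0.026],[0,-7.3,0],0.06],[[-0.035,-0.003,-0.021],[0,-7.3,0],0.06]]
[[[-0.037,-0.003,-0.017],[0,-7.3,0],0.06],[[-0.039,-0.003,-0.012],[0,-7.3,0],0.06],[[-0.04,-0.003,-0.007],[0,-7.3,0],0.06]]
```

View pics/k.png

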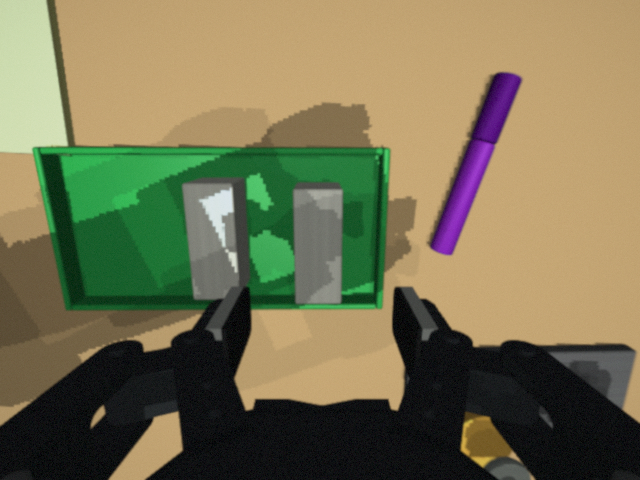

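>>> carry_out(
  plan=[
    [[-0.005,-0.003,-0.041],[0,-7.3,0],0.06],
    [[-0.011,-0.003,-0.04],[0,-7.3,0],0.06],
    [[-0.015,-0.003,-0.038],[0,-7.3,0],0.06],
    [[-0.02,-0.003,-0.036],[0,-7.3,0],0.06],
    [[-0.025,-0.003,-0.033],[0,-7.3,0],0.06],
    [[-0.029,-0.003,-0.029],[0,-7.3,0],0.06],
    [[-0.032,-0.003,-0.026],[0,-7.3,0],0.06],
    [[-0.035,-0.003,-0.021],[0,-7.3,0],0.06],
  ],
)

```text
time_s: 19.75
position: [0.4881, 0.0196, 0.1454]
tool_rot: [[0.484, -0.002, -0.875], [0.875, 0.0, 0.484], [-0.001, -1.0, 0.002]]
ft_force: [0.7, 0.2, -0.2]
grip_width: 0.0603
```

>>> carry_out(
  plan=[
    [[-0.037,-0.003,-0.017],[0,-7.3,0],0.06],
    [[-0.039,-0.003,-0.012],[0,-7.3,0],0.06],
    [[-0.04,-0.003,-0.007],[0,-7.3,0],0.06],
    [[0,0,0],[0,0,0],0.06],
  ],
)

```text
time_s: 20.25
position: [0.4785, -0.1029, 0.1544]
tool_rot: [[0.13, -0.001, -0.992], [0.992, 0.0, 0.13], [0.0, -1.0, 0.001]]
ft_force: [-0.2, 0.1, -0.6]
grip_width: 0.0598
```

```bash
python3 - <<'E'
from h import *
s,W,c=blocks_wrist("pics/l.png")
plan([(.4368,-.115,.006,83.2,4)],.06,s)
E
```

```text
0.8 edge [141.9, 613.8] [(0.025, array([0.4439, 0.1307]), np.float64(8.2), np.float64(0.975)), (0.04, array([0.444 , 0.1309]), np.float64(9.4), np.float64(0.951))]
0.79  [189.8, 442.2] [(0.025, array([ 0.4612, -0.008 ]), np.float64(18.5), np.float64(0.963)), (0.04, array([ 0.4611, -0.0114]), np.float64(21.3), np.float64(0.817))]
0.73  [178.8, 296.3] [(0.025, array([ 0.4378, -0.1163]), np.float64(-7.5), np.float64(0.929)), (0.04, array([ 0.4368, -0.115 ]), np.float64(-7.8), np.float64(0.96))]
0.61  [287.0, 561.5] [(0.025, array([0.5598, 0.0907]), np.float64(11.4), np.float64(0.97)), (0.04, array([0.5534, 0.082 ]), np.float64(15.5), np.float64(0.766))]
pos [ 0.4785 -0.1029  0.1544] yaw 82.6 F [-0.2  0.1 -0.6] w 0.0598 t 20.25 q6 -109.0 q1 -26.0
[[[-0.004,0.037,0.01],[0,-0.2,0],0.06],[[-0.004,0.037,0.01],[0,-0.2,0],0.06],[[-0.004,0.037,0.01],[0,-0.2,0],0.06],[[-0.004,0.037,0.01],[0,-0.2,0],0.06]]
```

View pics/l.png

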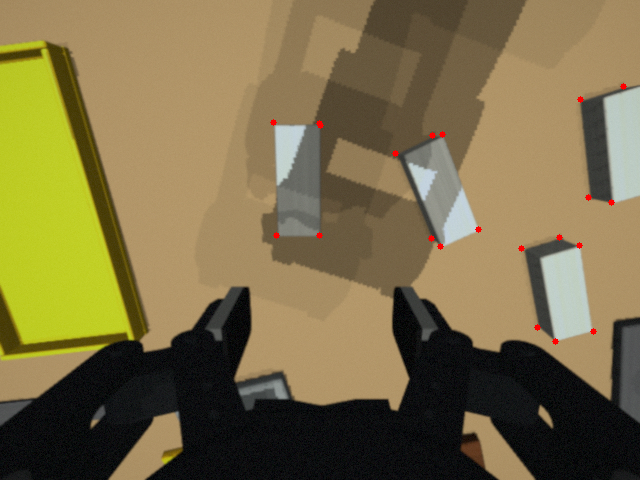

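>>> carry_out(
  plan=[
    [[-0.009,0.03,0.02],[0,0,0],0.06],
    [[-0.0085,0.04,0.02],[0,0,0],0.06],
    [[0,0.047,0],[0,0,0],0.06],
    [[0,0.03,0],[0,0,0],0.06],
    [[0,0,0],[0,0,0],0.06],
    [[0,0,0],[0,0,0],0.02],
    [[0,0,0],[0,0,0],0.02],
    [[0,0,0],[0,0,0],0.02],
  ],
)

```text
time_s: 21.35
position: [0.4378, -0.1133, 0.0098]
tool_rot: [[0.127, 0.003, -0.992], [0.992, -0.001, 0.127], [-0.001, -1.0, -0.003]]
ft_force: [-0.2, 2.1, 6.0]
grip_width: 0.0309
```

>>> carry_out(
  plan=[
    [[0,-0.03,0],[0,0,0],0.02],
    [[0,-0.04,0],[0,0,0],0.02],
    [[0,-0.04,0],[0,0,0],0.02],
  ],
)

```text
time_s: 21.72
position: [0.4368, -0.113, 0.1203]
tool_rot: [[0.127, 0.001, -0.992], [0.992, -0.0, 0.127], [-0.0, -1.0, -0.001]]
ft_force: [0.4, -1.1, -2.5]
grip_width: 0.031
```

```bash
python3 - <<'E'
from h import *
plan([(.3775,.3475,.12,2.5,11)],.02)
E
```

```text
pos [ 0.4368 -0.113   0.1203] yaw 82.7 F [ 0.4 -1.1 -2.5] w 0.031 t 21.73 q6 -112.0 q1 -30.0
[[[0.041,0.0,0.011],[0,7.3,0],0.02],[[0.039,0.0,0.016],[0,7.3,0],0.02],[[0.037,0.0,0.021],[0,7.3,0],0.02],[[0.034,0.0,0.025],[0,7.3,0],0.02],[[0.03,0.0,0.029],[0,7.3,0],0.02],[[0.026,0.0,0.033],[0,7.3,0],0.02],[[0.022,0.0,0.036],[0,7.3,0],0.02],[[0.017,0.0,0.038],[0,7.3,0],0.02]]
[[[0.012,0.0,0.04],[0,7.3,0],0.02],[[0.007,0.0,0.042],[0,7.3,0],0.02],[[0.002,0.0,0.042],[0,7.3,0],0.02]]
```

>>> carry_out(
  plan=[
    [[0.041,0,0.011],[0,7.3,0],0.02],
    [[0.039,0,0.016],[0,7.3,0],0.02],
    [[0.037,0,0.021],[0,7.3,0],0.02],
    [[0.034,0,0.025],[0,7.3,0],0.02],
    [[0.03,0,0.029],[0,7.3,0],0.02],
    [[0.026,0,0.033],[0,7.3,0],0.02],
    [[0.022,0,0.036],[0,7.3,0],0.02],
    [[0.017,0,0.038],[0,7.3,0],0.02],
  ],
)

```text
time_s: 22.72
position: [0.392, 0.2222, 0.1191]
tool_rot: [[0.913, 0.001, -0.408], [0.408, 0.0, 0.913], [0.001, -1.0, -0.0]]
ft_force: [0.9, 0.2, -2.1]
grip_width: 0.0306
```

>>> carry_out(
  plan=[
    [[0.012,0,0.04],[0,7.3,0],0.02],
    [[0.007,0,0.042],[0,7.3,0],0.02],
    [[0.002,0,0.042],[0,7.3,0],0.02],
    [[0,0,0],[0,0,0],0.02],
  ],
)

```text
time_s: 23.22
position: [0.3754, 0.3481, 0.1189]
tool_rot: [[0.999, 0.001, -0.044], [0.044, 0.001, 0.999], [0.001, -1.0, 0.001]]
ft_force: [0.3, 0.1, -3.5]
grip_width: 0.0306
```

```bash
python3 - <<'E'
from h import *
s=env.observe();W=env.get_image("wrist");cv2.imwrite("pics/m.png",W["image"][:,:,::-1])
plan([(.3775,.3475,.015,2.5,4)],.02,s)
E
```

```text
pos [0.3754 0.3481 0.1189] yaw 2.5 F [ 0.3  0.1 -3.5] w 0.0306 t 23.23 q6 27.0 q1 30.0
[[[0.001,0.026,-0.0],[0,0.0,0],0.02],[[0.001,0.026,-0.0],[0,0.0,0],0.02],[[0.001,0.026,-0.0],[0,0.0,0],0.02],[[0.001,0.026,-0.0],[0,0.0,0],0.02]]
```

View pics/m.png

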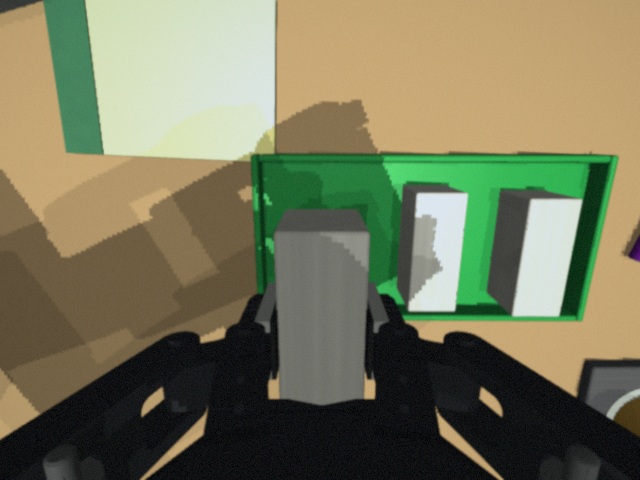

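>>> carry_out(
  plan=[
    [[0.002,0.04,0],[0,0,0],0.02],
    [[0,0.04,0],[0,0,0],0.02],
    [[0,0.018,0],[0,0,0],0.02],
    [[0,0.007,0],[0,0,0],0.02],
    [[0,0,0],[0,0,0],0.02],
    [[0,0,0],[0,0,0],0.05],
    [[0,0,0],[0,0,0],0.05],
  ],
)

```text
time_s: 24.15
position: [0.3788, 0.3461, 0.014]
tool_rot: [[0.999, 0.001, -0.042], [0.042, 0.001, 0.999], [0.001, -1.0, 0.001]]
ft_force: [0.2, -0.4, 0.9]
grip_width: 0.05
```

>>> carry_out(
  plan=[
    [[0,-0.05,0],[0,0,0],0.05],
    [[0,-0.06,0],[0,0,0],0.06],
    [[0,0,0],[0,0,0],0.06],
  ],
)

```text
time_s: 24.52
position: [0.3801, 0.3471, 0.1276]
tool_rot: [[0.999, 0.008, -0.042], [0.042, 0.005, 0.999], [0.008, -1.0, 0.004]]
ft_force: [0.1, 0.3, -1.0]
grip_width: 0.0598
```

```bash
python3 - <<'E'
from h import *
s=env.observe();W=env.get_image("wrist");cv2.imwrite("pics/n.png",W["image"][:,:,::-1])
plan([(.48,.135,.16,99.7,10)],.06,s)
E
```

```text
pos [0.3801 0.3471 0.1276] yaw 2.4 F [ 0.1  0.3 -1. ] w 0.0598 t 24.52 q6 27.0 q1 29.0
[[[0.009,-0.003,-0.022],[0,-9.7,0],0.06],[[0.005,-0.003,-0.023],[0,-9.7,0],0.06],[[0.001,-0.003,-0.023],[0,-9.7,0],0.06],[[-0.003,-0.003,-0.023],[0,-9.7,0],0.06],[[-0.006,-0.003,-0.023],[0,-9.7,0],0.06],[[-0.01,-0.003,-0.021],[0,-9.7,0],0.06],[[-0.014,-0.003,-0.019],[0,-9.7,0],0.06],[[-0.017,-0.003,-0.017],[0,-9.7,0],0.06]]
[[[-0.019,-0.003,-0.014],[0,-9.7,0],0.06],[[-0.021,-0.003,-0.01],[0,-9.7,0],0.06]]
```

View pics/n.png

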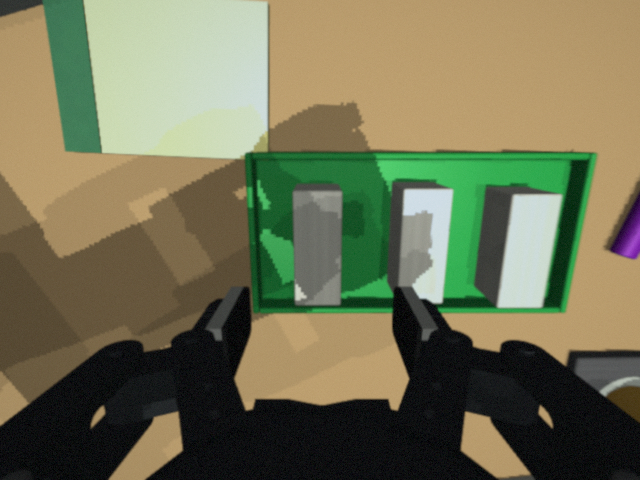

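>>> carry_out(
  plan=[
    [[0.009,-0.003,-0.022],[0,-9.7,0],0.06],
    [[0.005,-0.003,-0.023],[0,-9.7,0],0.06],
    [[0.001,-0.003,-0.023],[0,-9.7,0],0.06],
    [[-0.003,-0.003,-0.023],[0,-9.7,0],0.06],
    [[-0.006,-0.003,-0.023],[0,-9.7,0],0.06],
    [[-0.01,-0.003,-0.021],[0,-9.7,0],0.06],
    [[-0.014,-0.003,-0.019],[0,-9.7,0],0.06],
    [[-0.017,-0.003,-0.017],[0,-9.7,0],0.06],
  ],
)

```text
time_s: 25.58
position: [0.4571, 0.1745, 0.1461]
tool_rot: [[0.168, -0.003, -0.986], [0.986, -0.0, 0.168], [-0.001, -1.0, 0.003]]
ft_force: [0.2, -0.5, -0.0]
grip_width: 0.0599
```

>>> carry_out(
  plan=[
    [[-0.019,-0.003,-0.014],[0,-9.7,0],0.06],
    [[-0.021,-0.003,-0.01],[0,-9.7,0],0.06],
    [[0,0,0],[0,0,0],0.06],
  ],
)

```text
time_s: 25.95
position: [0.4779, 0.1322, 0.1522]
tool_rot: [[-0.161, -0.002, -0.987], [0.987, -0.0, -0.161], [0.0, -1.0, 0.002]]
ft_force: [0.5, 0.0, 0.2]
grip_width: 0.0598
```

```bash
python3 - <<'E'
from h import *
s,W,c=blocks_wrist("pics/o.png")
plan([(.4441,.130,.0015,99.7,1)],.06,s)
E
```

```text
0.97  [187.9, 326.6] [(0.025, array([0.4444, 0.1307]), np.float64(9.6), np.float64(0.971)), (0.04, array([0.4441, 0.13  ]), np.float64(9.5), np.float64(0.907))]
0.96  [305.5, 263.7] [(0.025, array([0.5593, 0.0916]), np.float64(10.6), np.float64(0.782)), (0.04, array([0.5539, 0.0926]), np.float64(7.8), np.float64(0.658))]
0.96  [175.0, 149.2] [(0.025, array([ 0.4618, -0.0073]), np.float64(18.4), np.float64(0.953)), (0.04, array([0.4607, 0.0009]), np.float64(17.2), np.float64(0.772))]
0.95 edge [239.2, 588.0] [(0.025, array([0.4494, 0.353 ]), np.float64(92.3), np.float64(0.911)), (0.04, array([0.449 , 0.3528]), np.float64(92.1), np.float64(0.982))]
0.69 edge [320.4, 571.7] [(0.025, array([0.5255, 0.3601]), np.float64(93.5), np.float64(0.791)), (0.04, array([0.5206, 0.3522]), np.float64(92.4), np.float64(0.975))]
0.6 edge [140.3, 603.4] [(0.025, array([0.377 , 0.3481]), np.float64(91.6), np.float64(0.943)), (0.04, array([0.3772, 0.3481]), np.float64(92.1), np.float64(0.982))]
pos [0.4779 0.1322 0.1522] yaw 99.3 F [0.5 0.  0.2] w 0.0598 t 25.95 q6 -97.0 q1 2.0
[[[0.003,0.151,0.034],[0,-0.4,0],0.06]]
```

>>> carry_out(
  plan=[
    [[0.0037,0.04,0.0334],[0,0,0],0.06],
    [[0,0.055,0],[0,0,0],0.06],
    [[0,0.04,0],[0,0,0],0.06],
    [[0,0.015,0],[0,0,0],0.06],
    [[0,0,0],[0,0,0],0.06],
    [[0,0,0],[0,0,0],0.02],
    [[0,0,0],[0,0,0],0.02],
    [[0,0,0],[0,0,0],0.02],
  ],
)

```text
time_s: 27.05
position: [0.4446, 0.1317, 0.0045]
tool_rot: [[-0.163, 0.002, -0.987], [0.987, 0.0, -0.163], [-0.0, -1.0, -0.002]]
ft_force: [-1.5, 1.2, 4.7]
grip_width: 0.0305
```

>>> carry_out(
  plan=[
    [[0,-0.03,0],[0,0,0],0.02],
    [[0,-0.04,0],[0,0,0],0.02],
    [[0,-0.04,0],[0,0,0],0.02],
  ],
)

```text
time_s: 27.42
position: [0.444, 0.1315, 0.1151]
tool_rot: [[-0.163, 0.001, -0.987], [0.987, 0.0, -0.163], [-0.0, -1.0, -0.001]]
ft_force: [0.9, -0.2, -1.4]
grip_width: 0.0303
```

```bash
python3 - <<'E'
from h import *
s=env.observe();W=env.get_image("wrist");cv2.imwrite("pics/p.png",W["image"][:,:,::-1])
plan([(.441,-.334,.12,-0.7,12)],.02,s)
E
```

```text
pos [0.444  0.1315 0.1151] yaw 99.4 F [ 0.9 -0.2 -1.4] w 0.0303 t 27.43 q6 -98.0 q1 2.0
[[[-0.038,-0.0,0.007],[0,8.3,0],0.02],[[-0.039,-0.0,0.001],[0,8.3,0],0.02],[[-0.039,-0.0,-0.005],[0,8.3,0],0.02],[[-0.037,-0.0,-0.01],[0,8.3,0],0.02],[[-0.036,-0.0,-0.015],[0,8.3,0],0.02],[[-0.033,-0.0,-0.02],[0,8.3,0],0.02],[[-0.03,-0.0,-0.025],[0,8.3,0],0.02],[[-0.026,-0.0,-0.029],[0,8.3,0],0.02]]
[[[-0.021,-0.0,-0.032],[0,8.3,0],0.02],[[-0.016,-0.0,-0.035],[0,8.3,0],0.02],[[-0.011,-0.0,-0.037],[0,8.3,0],0.02],[[-0.006,-0.0,-0.038],[0,8.3,0],0.02]]
```

View pics/p.png

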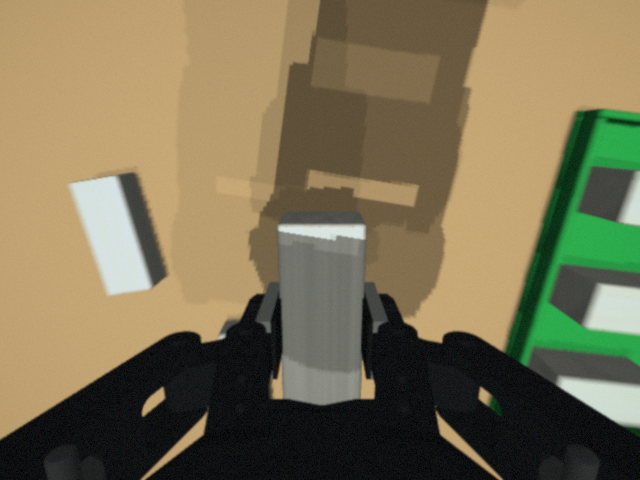

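>>> carry_out(
  plan=[
    [[-0.038,0,0.007],[0,8.3,0],0.02],
    [[-0.039,0,0.001],[0,8.3,0],0.02],
    [[-0.039,0,-0.005],[0,8.3,0],0.02],
    [[-0.037,0,-0.01],[0,8.3,0],0.02],
    [[-0.036,0,-0.015],[0,8.3,0],0.02],
    [[-0.033,0,-0.02],[0,8.3,0],0.02],
    [[-0.03,0,-0.025],[0,8.3,0],0.02],
    [[-0.026,0,-0.029],[0,8.3,0],0.02],
  ],
)

```text
time_s: 28.48
position: [0.4408, -0.1806, 0.1138]
tool_rot: [[0.841, 0.001, -0.54], [0.54, -0.0, 0.841], [0.0, -1.0, -0.001]]
ft_force: [0.3, 0.4, -1.1]
grip_width: 0.0305
```

>>> carry_out(
  plan=[
    [[-0.021,0,-0.032],[0,8.3,0],0.02],
    [[-0.016,0,-0.035],[0,8.3,0],0.02],
    [[-0.011,0,-0.037],[0,8.3,0],0.02],
    [[-0.006,0,-0.038],[0,8.3,0],0.02],
    [[0,0,0],[0,0,0],0.02],
  ],
)

```text
time_s: 29.1
position: [0.4399, -0.3354, 0.1134]
tool_rot: [[1.0, 0.001, 0.007], [-0.007, -0.001, 1.0], [0.001, -1.0, -0.001]]
ft_force: [0.1, 0.6, -1.5]
grip_width: 0.0299
```

```bash
python3 - <<'E'
from h import *
s=env.observe();W=env.get_image("wrist");cv2.imwrite("pics/q.png",W["image"][:,:,::-1])
c=cam(W,s);m=env.outline_of("tray_yellow",W)
for k in m[:2]:
  x0,sz=rect0(c,k["mask"],.024);print(k["conf"],x0,np.degrees(x0[2]),sz)
plan([(.441,-.334,.009,-.7,1)],.02,s)
E
```

```text
0.65 [ 0.43940033 -0.33430014  3.13439852] 179.58780670166016 [120.62770080566406, 239.73655700683594]
pos [ 0.4399 -0.3354  0.1134] yaw -0.4 F [ 0.1  0.6 -1.5] w 0.0299 t 29.1 q6 -49.0 q1 -50.0
[[[0.001,0.104,0.001],[0,0.3,0],0.02]]
```

View pics/q.png

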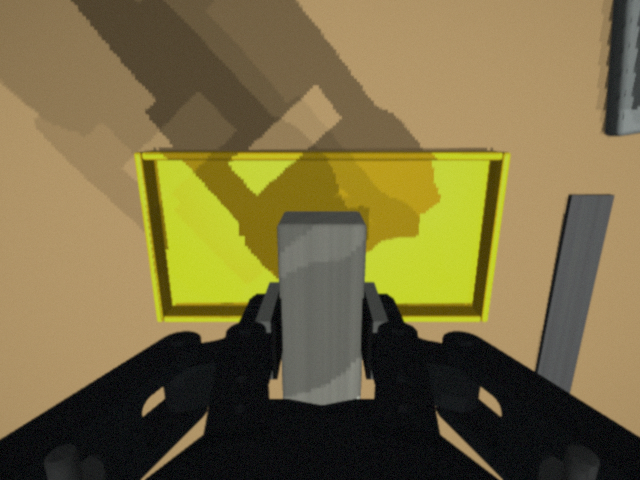

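>>> carry_out(
  plan=[
    [[0,0.04,0.001],[0,0,0],0.02],
    [[0,0.04,0],[0,0,0],0.02],
    [[0,0.018,0],[0,0,0],0.02],
    [[0,0.006,0],[0,0,0],0.02],
    [[0,0,0],[0,0,0],0.02],
    [[0,0,0],[0,0,0],0.055],
    [[0,0,0],[0,0,0],0.055],
  ],
)

```text
time_s: 30.08
position: [0.4405, -0.3323, 0.0099]
tool_rot: [[1.0, 0.001, 0.003], [-0.003, -0.001, 1.0], [0.001, -1.0, -0.001]]
ft_force: [-0.1, 0.6, -0.2]
grip_width: 0.0554
```

>>> carry_out(
  plan=[
    [[0,-0.05,0],[0,0,0],0.055],
    [[0,-0.06,0],[0,0,0],0.06],
    [[0,0,0],[0,0,0],0.06],
  ],
)

```text
time_s: 30.45
position: [0.4416, -0.3337, 0.1238]
tool_rot: [[1.0, 0.006, 0.003], [-0.003, -0.007, 1.0], [0.006, -1.0, -0.007]]
ft_force: [0.5, 0.4, -0.1]
grip_width: 0.0597
```

```bash
python3 - <<'E'
from h import *
s=env.observe();W=env.get_image("wrist");cv2.imwrite("pics/r.png",W["image"][:,:,::-1])
plan([(.49,-.01,.16,108.4,11)],.06,s)
E
```

```text
pos [ 0.4416 -0.3337  0.1238] yaw -0.2 F [ 0.5  0.4 -0.1] w 0.0597 t 30.45 q6 -49.0 q1 -49.0
[[[0.004,-0.003,0.029],[0,-9.9,0],0.06],[[0.009,-0.003,0.028],[0,-9.9,0],0.06],[[0.014,-0.003,0.026],[0,-9.9,0],0.06],[[0.018,-0.003,0.023],[0,-9.9,0],0.06],[[0.022,-0.003,0.02],[0,-9.9,0],0.06],[[0.025,-0.003,0.016],[0,-9.9,0],0.06],[[0.028,-0.003,0.011],[0,-9.9,0],0.06],[[0.029,-0.003,0.006],[0,-9.9,0],0.06]]
[[[0.03,-0.003,0.001],[0,-9.9,0],0.06],[[0.03,-0.003,-0.004],[0,-9.9,0],0.06],[[0.028,-0.003,-0.009],[0,-9.9,0],0.06]]
```

View pics/r.png

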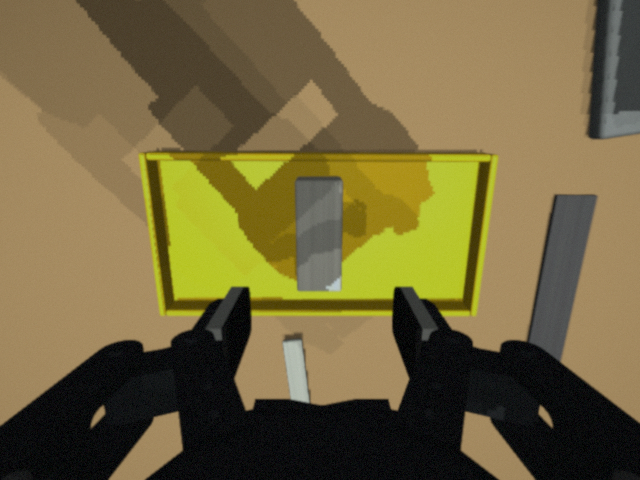

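Placed flat. Next the block at (.462,-.008).

>>> carry_out(
  plan=[
    [[0.004,-0.003,0.029],[0,-9.9,0],0.06],
    [[0.009,-0.003,0.028],[0,-9.9,0],0.06],
    [[0.014,-0.003,0.026],[0,-9.9,0],0.06],
    [[0.018,-0.003,0.023],[0,-9.9,0],0.06],
    [[0.022,-0.003,0.02],[0,-9.9,0],0.06],
    [[0.025,-0.003,0.016],[0,-9.9,0],0.06],
    [[0.028,-0.003,0.011],[0,-9.9,0],0.06],
    [[0.029,-0.003,0.006],[0,-9.9,0],0.06],
  ],
)

```text
time_s: 31.5
position: [0.4748, -0.0971, 0.142]
tool_rot: [[0.185, -0.002, -0.983], [0.983, 0.001, 0.185], [0.001, -1.0, 0.003]]
ft_force: [0.4, 0.6, -1.0]
grip_width: 0.0597
```

>>> carry_out(
  plan=[
    [[0.03,-0.003,0.001],[0,-9.9,0],0.06],
    [[0.03,-0.003,-0.004],[0,-9.9,0],0.06],
    [[0.028,-0.003,-0.009],[0,-9.9,0],0.06],
    [[0,0,0],[0,0,0],0.06],
  ],
)

```text
time_s: 32.0
position: [0.4888, -0.0083, 0.1512]
tool_rot: [[-0.323, -0.002, -0.946], [0.946, 0.001, -0.323], [0.001, -1.0, 0.002]]
ft_force: [0.4, -1.0, -0.7]
grip_width: 0.0597
```

```bash
python3 - <<'E'
from h import *
s,W,c=blocks_wrist("pics/s.png")
go(.4618,-.0075,.0025,108.5,s)
E
```

```text
0.64  [195.0, 335.1] [(0.025, array([ 0.4612, -0.0077]), np.float64(18.5), np.float64(0.968)), (0.04, array([ 0.4614, -0.0085]), np.float64(18.4), np.float64(0.87))]
0.59  [356.5, 391.6] [(0.025, array([0.5685, 0.0795]), np.float64(33.0), np.float64(0.414)), (0.04, array([0.5614, 0.0719]), np.float64(31.5), np.float64(0.348))]
pos [ 0.4888 -0.0083  0.1512] yaw 108.9 q [ -15.   20.   91.    0.   69. -124.] F [ 0.4 -1.  -0.7] t 32.0
shift [0.0093 0.1488 0.025 ] turn_y 0.37 dist 0.151 tilt [ 0.001 -1.     0.002]
```

>>> carry_out(
  plan=[
    [[0.0093,0.04,0.0252],[0,0.4,0],0.06],
    [[0,0.055,0],[0,0,0],0.06],
    [[0,0.039,0],[0,0,0],0.06],
    [[0,0.015,0],[0,0,0],0.06],
    [[0,0,0],[0,0,0],0.06],
    [[0,0,0],[0,0,0],0.02],
    [[0,0,0],[0,0,0],0.02],
    [[0,0,0],[0,0,0],0.02],
  ],
)

```text
time_s: 33.1
position: [0.4628, -0.0094, 0.0044]
tool_rot: [[-0.314, 0.002, -0.949], [0.949, -0.001, -0.314], [-0.001, -1.0, -0.001]]
ft_force: [-1.2, -0.8, 6.3]
grip_width: 0.0302
```

>>> carry_out(
  plan=[
    [[0,-0.03,0],[0,0,0],0.02],
    [[0,-0.04,0],[0,0,0],0.02],
    [[0,-0.04,0],[0,0,0],0.02],
  ],
)

```text
time_s: 33.48
position: [0.4622, -0.009, 0.115]
tool_rot: [[-0.314, 0.0, -0.949], [0.949, -0.0, -0.314], [-0.0, -1.0, -0.0]]
ft_force: [-0.1, -0.5, -1.8]
grip_width: 0.0305
```

```bash
python3 - <<'E'
from h import *
s=env.observe()
plan([(.3705,-.334,.12,-0.4,12)],.02,s)
E
```

```text
pos [ 0.4622 -0.009   0.115 ] yaw 108.3 F [-0.1 -0.5 -1.8] w 0.0305 t 33.48 q6 -124.0 q1 -16.0
[[[-0.023,-0.0,0.016],[0,9.1,0],0.02],[[-0.026,-0.0,0.012],[0,9.1,0],0.02],[[-0.027,-0.0,0.008],[0,9.1,0],0.02],[[-0.028,-0.0,0.003],[0,9.1,0],0.02],[[-0.028,-0.0,-0.001],[0,9.1,0],0.02],[[-0.028,-0.0,-0.006],[0,9.1,0],0.02],[[-0.026,-0.0,-0.01],[0,9.1,0],0.02],[[-0.024,-0.0,-0.014],[0,9.1,0],0.02]]
[[[-0.022,-0.0,-0.018],[0,9.1,0],0.02],[[-0.019,-0.0,-0.021],[0,9.1,0],0.02],[[-0.015,-0.0,-0.024],[0,9.1,0],0.02],[[-0.011,-0.0,-0.026],[0,9.1,0],0.02]]
```

>>> carry_out(
  plan=[
    [[-0.023,0,0.016],[0,9.1,0],0.02],
    [[-0.026,0,0.012],[0,9.1,0],0.02],
    [[-0.027,0,0.008],[0,9.1,0],0.02],
    [[-0.028,0,0.003],[0,9.1,0],0.02],
    [[-0.028,0,-0.001],[0,9.1,0],0.02],
    [[-0.028,0,-0.006],[0,9.1,0],0.02],
    [[-0.026,0,-0.01],[0,9.1,0],0.02],
    [[-0.024,0,-0.014],[0,9.1,0],0.02],
  ],
)

```text
time_s: 34.48
position: [0.4013, -0.2268, 0.1138]
tool_rot: [[0.817, 0.001, -0.576], [0.576, -0.001, 0.817], [0.0, -1.0, -0.001]]
ft_force: [-0.4, 0.3, -1.4]
grip_width: 0.0303
```

>>> carry_out(
  plan=[
    [[-0.022,0,-0.018],[0,9.1,0],0.02],
    [[-0.019,0,-0.021],[0,9.1,0],0.02],
    [[-0.015,0,-0.024],[0,9.1,0],0.02],
    [[-0.011,0,-0.026],[0,9.1,0],0.02],
    [[0,0,0],[0,0,0],0.02],
  ],
)

```text
time_s: 35.1
position: [0.3717, -0.3368, 0.1136]
tool_rot: [[1.0, 0.0, 0.018], [-0.018, -0.001, 1.0], [0.001, -1.0, -0.001]]
ft_force: [0.8, 1.8, -1.4]
grip_width: 0.0304
```

```bash
python3 - <<'E'
from h import *
s=env.observe();W=env.get_image("wrist");cv2.imwrite("pics/t.png",W["image"][:,:,::-1])
go(.3705,-.334,.0095,-.4,s)
E
```

```text
pos [ 0.3717 -0.3368  0.1136] yaw -1.1 q [-56.  24.  92.  -0.  63. -55.] F [ 0.8  1.8 -1.4] t 35.1
shift [-0.0013  0.1041  0.0028] turn_y -0.66 dist 0.104 tilt [ 0.001 -1.    -0.001]
```

View pics/t.png

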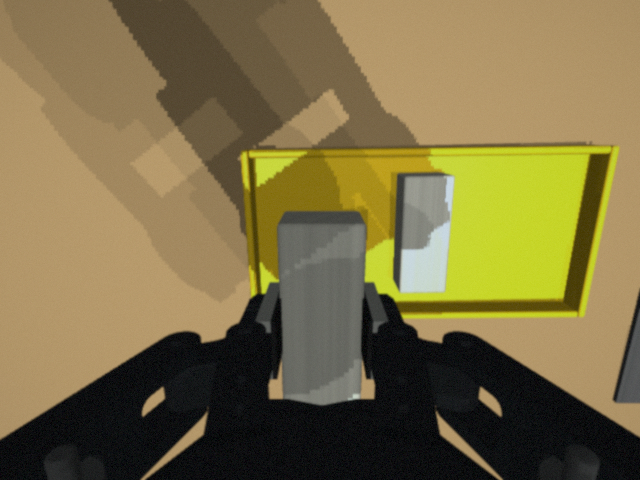

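>>> carry_out(
  plan=[
    [[-0.001,0.04,0.0028],[0,-0.6,0],0.02],
    [[0,0.04,0],[0,0,0],0.02],
    [[0,0.018,0],[0,0,0],0.02],
    [[0,0.006,0],[0,0,0],0.02],
    [[0,0,0],[0,0,0],0.02],
    [[0,0,0],[0,0,0],0.05],
    [[0,0,0],[0,0,0],0.05],
  ],
)

```text
time_s: 36.02
position: [0.3715, -0.3326, 0.0098]
tool_rot: [[1.0, 0.001, 0.005], [-0.005, -0.001, 1.0], [0.001, -1.0, -0.001]]
ft_force: [0.1, -0.4, 0.3]
grip_width: 0.0502
```

>>> carry_out(
  plan=[
    [[0,-0.05,0],[0,0,0],0.05],
    [[0,-0.06,0],[0,0,0],0.06],
    [[0,0,0],[0,0,0],0.06],
  ],
)

```text
time_s: 36.4
position: [0.3725, -0.334, 0.1235]
tool_rot: [[1.0, 0.005, 0.005], [-0.005, -0.007, 1.0], [0.005, -1.0, -0.007]]
ft_force: [-0.3, -0.8, -0.3]
grip_width: 0.06
```

```bash
python3 - <<'E'
from h import *
s=env.observe();W=env.get_image("wrist");cv2.imwrite("pics/u.png",W["image"][:,:,::-1])
plan([(.585,.09,.16,101,12)],.06,s)
E
```

```text
pos [ 0.3725 -0.334   0.1235] yaw -0.3 F [-0.3 -0.8 -0.3] w 0.06 t 36.4 q6 -55.0 q1 -55.0
[[[0.018,-0.003,0.035],[0,-8.4,0],0.06],[[0.023,-0.003,0.032],[0,-8.4,0],0.06],[[0.027,-0.003,0.029],[0,-8.4,0],0.06],[[0.031,-0.003,0.025],[0,-8.4,0],0.06],[[0.034,-0.003,0.02],[0,-8.4,0],0.06],[[0.037,-0.003,0.015],[0,-8.4,0],0.06],[[0.038,-0.003,0.009],[0,-8.4,0],0.06],[[0.039,-0.003,0.003],[0,-8.4,0],0.06]]
[[[0.039,-0.003,-0.002],[0,-8.4,0],0.06],[[0.039,-0.003,-0.008],[0,-8.4,0],0.06],[[0.037,-0.003,-0.014],[0,-8.4,0],0.06],[[0.035,-0.003,-0.019],[0,-8.4,0],0.06]]
```

View pics/u.png

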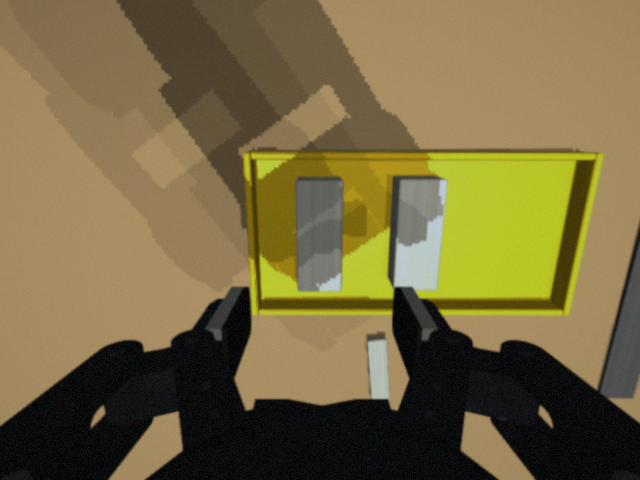

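>>> carry_out(
  plan=[
    [[0.018,-0.003,0.035],[0,-8.4,0],0.06],
    [[0.023,-0.003,0.032],[0,-8.4,0],0.06],
    [[0.027,-0.003,0.029],[0,-8.4,0],0.06],
    [[0.031,-0.003,0.025],[0,-8.4,0],0.06],
    [[0.034,-0.003,0.02],[0,-8.4,0],0.06],
    [[0.037,-0.003,0.015],[0,-8.4,0],0.06],
    [[0.038,-0.003,0.009],[0,-8.4,0],0.06],
    [[0.039,-0.003,0.003],[0,-8.4,0],0.06],
  ],
)

```text
time_s: 37.45
position: [0.5131, -0.0491, 0.1421]
tool_rot: [[0.388, -0.003, -0.922], [0.922, 0.001, 0.388], [-0.0, -1.0, 0.003]]
ft_force: [0.6, -0.2, 0.5]
grip_width: 0.0599
```

>>> carry_out(
  plan=[
    [[0.039,-0.003,-0.002],[0,-8.4,0],0.06],
    [[0.039,-0.003,-0.008],[0,-8.4,0],0.06],
    [[0.037,-0.003,-0.014],[0,-8.4,0],0.06],
    [[0.033,-0.003,-0.019],[0,-8.4,0],0.06],
    [[0,0,0],[0,0,0],0.06],
  ],
)

```text
time_s: 38.08
position: [0.5838, 0.0911, 0.1537]
tool_rot: [[-0.186, -0.002, -0.983], [0.983, 0.0, -0.186], [0.001, -1.0, 0.002]]
ft_force: [0.3, -0.4, 0.3]
grip_width: 0.06
```

```bash
python3 - <<'E'
from h import *
s,W,c=blocks_wrist("pics/v.png")
go(.5597,.0907,.0025,101,s)
E
```

```text
0.84 edge [206.6, 622.0] [(0.025, array([0.5229, 0.3569]), np.float64(85.6), np.float64(0.964)), (0.04, array([0.5216, 0.3568]), np.float64(87.6), np.float64(0.971))]
0.57  [197.2, 329.9] [(0.025, array([0.5595, 0.091 ]), np.float64(10.7), np.float64(0.962)), (0.04, array([0.559 , 0.0903]), np.float64(11.4), np.float64(0.869))]
pos [0.5838 0.0911 0.1537] yaw 100.7 q [  -3.   30.   75.    0.   76. -103.] F [ 0.3 -0.4  0.3] t 38.08
shift [0.004  0.1512 0.0234] turn_y -0.29 dist 0.153 tilt [ 0.001 -1.     0.002]
```

View pics/v.png

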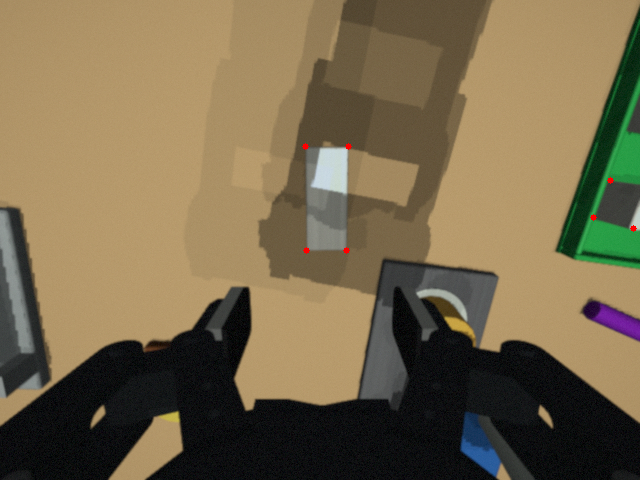

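>>> carry_out(
  plan=[
    [[0.004,0.04,0.0236],[0,0,0],0.06],
    [[0,0.055,0],[0,0,0],0.06],
    [[0,0.041,0],[0,0,0],0.06],
    [[0,0.015,0],[0,0,0],0.06],
    [[0,0,0],[0,0,0],0.06],
    [[0,0,0],[0,0,0],0.02],
    [[0,0,0],[0,0,0],0.02],
    [[0,0,0],[0,0,0],0.02],
  ],
)

```text
time_s: 39.17
position: [0.5607, 0.0888, 0.0062]
tool_rot: [[-0.182, 0.003, -0.983], [0.983, -0.0, -0.182], [-0.001, -1.0, -0.003]]
ft_force: [-0.9, -0.1, 6.7]
grip_width: 0.0302
```

>>> carry_out(
  plan=[
    [[0,-0.03,0],[0,0,0],0.02],
    [[0,-0.04,0],[0,0,0],0.02],
    [[0,-0.04,0],[0,0,0],0.02],
  ],
)

```text
time_s: 39.55
position: [0.5598, 0.0889, 0.1164]
tool_rot: [[-0.182, 0.001, -0.983], [0.983, -0.0, -0.182], [-0.0, -1.0, -0.001]]
ft_force: [0.3, -0.3, -1.7]
grip_width: 0.0303
```

```bash
python3 - <<'E'
from h import *
s=env.observe()
plan([(.50,-.15,.12,50,7),(.51,-.3345,.12,-0.4,5)],.02,s)
E
```

```text
pos [0.5598 0.0889 0.1164] yaw 100.5 F [ 0.3 -0.3 -1.7] w 0.0303 t 39.55 q6 -103.0 q1 -3.0
[[[-0.032,-0.001,0.015],[0,7.2,0],0.02],[[-0.034,-0.001,0.01],[0,7.2,0],0.02],[[-0.035,-0.001,0.006],[0,7.2,0],0.02],[[-0.035,-0.001,0.002],[0,7.2,0],0.02],[[-0.035,-0.001,-0.003],[0,7.2,0],0.02],[[-0.034,-0.001,-0.007],[0,7.2,0],0.02],[[-0.033,-0.001,-0.011],[0,7.2,0],0.02],[[-0.027,0.001,-0.025],[0,10.1,0],0.02]]
[[[-0.022,0.001,-0.029],[0,10.1,0],0.02],[[-0.017,0.001,-0.033],[0,10.1,0],0.02],[[-0.011,0.001,-0.035],[0,10.1,0],0.02],[[-0.004,0.001,-0.037],[0,10.1,0],0.02]]
```

>>> carry_out(
  plan=[
    [[-0.032,-0.001,0.015],[0,7.2,0],0.02],
    [[-0.034,-0.001,0.01],[0,7.2,0],0.02],
    [[-0.035,-0.001,0.006],[0,7.2,0],0.02],
    [[-0.035,-0.001,0.002],[0,7.2,0],0.02],
    [[-0.035,-0.001,-0.003],[0,7.2,0],0.02],
    [[-0.034,-0.001,-0.007],[0,7.2,0],0.02],
    [[-0.033,-0.001,-0.011],[0,7.2,0],0.02],
    [[-0.027,0.001,-0.025],[0,10.1,0],0.02],
  ],
)

```text
time_s: 40.55
position: [0.5022, -0.1876, 0.1214]
tool_rot: [[0.769, 0.001, -0.639], [0.639, -0.001, 0.769], [0.0, -1.0, -0.001]]
ft_force: [-0.2, 0.4, -1.1]
grip_width: 0.0302
```

>>> carry_out(
  plan=[
    [[-0.022,0.001,-0.029],[0,10.1,0],0.02],
    [[-0.017,0.001,-0.033],[0,10.1,0],0.02],
    [[-0.011,0.001,-0.035],[0,10.1,0],0.02],
    [[-0.004,0.001,-0.037],[0,10.1,0],0.02],
    [[0,0,0],[0,0,0],0.02],
  ],
)

```text
time_s: 41.18
position: [0.5097, -0.3362, 0.1167]
tool_rot: [[1.0, 0.001, 0.01], [-0.01, -0.001, 1.0], [0.001, -1.0, -0.001]]
ft_force: [-0.1, 0.1, -1.9]
grip_width: 0.0301
```

```bash
python3 - <<'E'
from h import *
s=env.observe();W=env.get_image("wrist");cv2.imwrite("pics/x.png",W["image"][:,:,::-1])
go(.5095,-.3345,.0105,-.4,s)
E
```

```text
pos [ 0.5097 -0.3362  0.1167] yaw -0.6 q [-44.  33.  74.  -0.  72. -44.] F [-0.1  0.1 -1.9] t 41.17
shift [-0.0003  0.1062  0.0018] turn_y -0.19 dist 0.106 tilt [ 0.001 -1.    -0.001]
```

View pics/x.png

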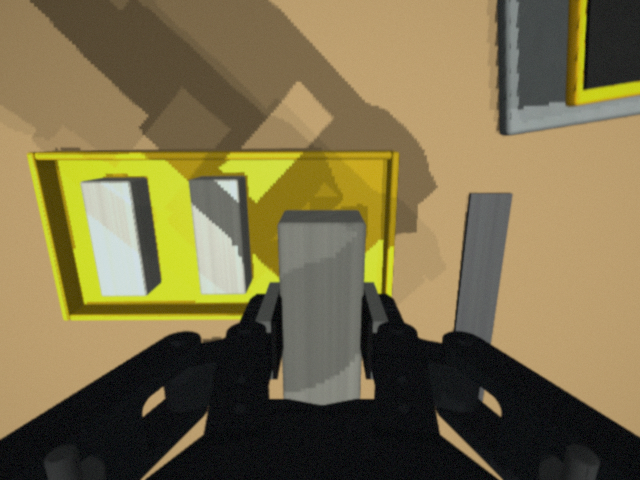

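>>> carry_out(
  plan=[
    [[-0.001,0.04,0.0018],[0,0,0],0.02],
    [[0,0.04,0],[0,0,0],0.02],
    [[0,0.018,0],[0,0,0],0.02],
    [[0,0.007,0],[0,0,0],0.02],
    [[0,0,0],[0,0,0],0.02],
    [[0,0,0],[0,0,0],0.05],
    [[0,0,0],[0,0,0],0.05],
  ],
)

```text
time_s: 42.1
position: [0.5093, -0.3323, 0.0121]
tool_rot: [[1.0, 0.001, 0.006], [-0.006, -0.001, 1.0], [0.001, -1.0, -0.001]]
ft_force: [0.5, 0.4, 0.2]
grip_width: 0.0496
```

>>> carry_out(
  plan=[
    [[0,-0.05,0],[0,0,0],0.05],
    [[0,-0.06,0],[0,0,0],0.05],
    [[0,-0.03,0],[0,0,0],0],
  ],
)

```text
time_s: 42.48
position: [0.5096, -0.3327, 0.1552]
tool_rot: [[1.0, 0.004, 0.007], [-0.007, -0.004, 1.0], [0.004, -1.0, -0.004]]
ft_force: [0.3, -0.2, -0.0]
grip_width: 0.0333
```

```bash
python3 - <<'E'
from h import *
s=env.observe();W=env.get_image("wrist");S=env.get_image("scene");T=env.get_image("top")
cv2.imwrite("pics/y.png",np.vstack([W["image"][100:340],S["image"][60:340]])[:,:,::-1]);cv2.imwrite("pics/y2.png",T["image"][:,:,::-1])
plan([(.674,-.206,.12,-0.4,4),(.674,-.206,.073,-.4,1)],0,s)
E
```

```text
pos [ 0.5096 -0.3327  0.1552] yaw -0.4 F [ 0.3 -0.2 -0. ] w 0.0333 t 42.48 q6 -44.0 q1 -44.0
[[[0.041,0.009,0.032],[0,0.0,0],0],[[0.041,0.009,0.032],[0,0.0,0],0],[[0.041,0.009,0.032],[0,0.0,0],0],[[0.041,0.009,0.032],[0,0.0,0],0],[[-0.0,0.046,-0.0],[0,0.0,0],0]]
```

View pics/y.png

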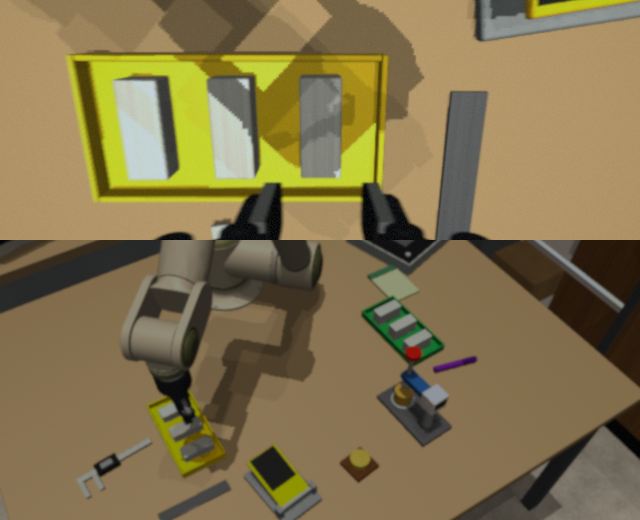

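View pics/y2.png

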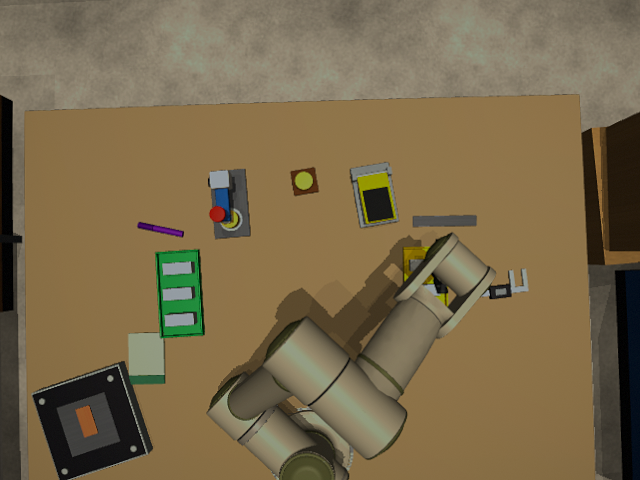

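>>> carry_out(
  plan=[
    [[0.041,0.005,0.032],[0,0,0],0],
    [[0.041,0.005,0.032],[0,0,0],0],
    [[0.041,0.005,0.032],[0,0,0],0],
    [[0.041,0.005,0.032],[0,0,0],0],
    [[0,0,0],[0,0,0],0],
  ],
)

```text
time_s: 43.25
position: [0.6752, -0.2021, 0.1282]
tool_rot: [[1.0, -0.003, 0.003], [-0.003, 0.002, 1.0], [-0.003, -1.0, 0.002]]
ft_force: [0.1, -1.0, 0.4]
grip_width: 0.0005
```

```bash
python3 - <<'E'
from h import *
s=env.observe();W=env.get_image("wrist");cv2.imwrite("pics/z.png",W["image"][:,:,::-1])
go(.675,-.205,.041,-.4,s)
E
```

```text
pos [ 0.6752 -0.2021  0.1282] yaw -0.2 q [-26.  42.  55.   0.  83. -26.] F [ 0.1 -1.   0.4] t 43.25
shift [ 0.0001  0.0872 -0.0031] turn_y 0.25 dist 0.087 tilt [-0.003 -1.     0.002]
```

View pics/z.png

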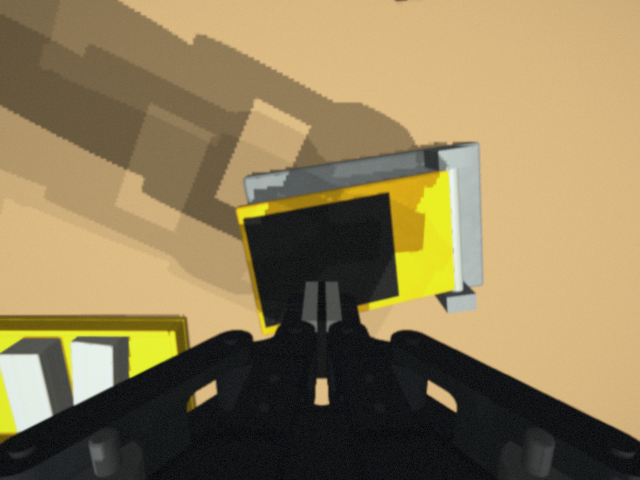

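Fingers are over the pad at about (325,285). Pressing.

>>> carry_out(
  plan=[
    [[0,0.04,-0.003],[0,0,0],0],
    [[0,0.015,0],[0,0,0],0],
    [[0,0.008,0],[0,0,0],0],
    [[0,0.008,0],[0,0,0],0],
    [[0,0.008,0],[0,0,0],0],
    [[0,0.006,0],[0,0,0],0],
    [[0,0.003,0],[0,0,0],0],
    [[0,0,0],[0,0,0],0],
  ],
)

```text
time_s: 44.3
position: [0.6736, -0.2087, 0.0439]
tool_rot: [[1.0, -0.0, 0.007], [-0.007, -0.001, 1.0], [-0.0, -1.0, -0.001]]
ft_force: [-4.7, -0.3, 6.7]
grip_width: -0.0006
```

>>> carry_out(
  plan=[
    [[0,0.003,0],[0,0,0],0],
    [[0,0.002,0],[0,0,0],0],
    [[0,0.001,0],[0,0,0],0],
    [[0,0,0],[0,0,0],0],
  ],
)

```text
time_s: 44.8
position: [0.6738, -0.2087, 0.0412]
tool_rot: [[1.0, 0.002, 0.007], [-0.007, -0.002, 1.0], [0.002, -1.0, -0.002]]
ft_force: [-12.3, 1.4, 24.9]
grip_width: -0.0001
```

Stop reached (24.9 N, same height as before). Release and clear.

>>> carry_out(
  plan=[
    [[0,-0.04,0],[0,0,0],0],
    [[0,-0.055,0],[0,0,0],0],
    [[0,-0.055,0],[0,0,0],0],
    [[-0.05,-0.03,0.03],[0,0,0],0],
    [[-0.05,0,0.05],[0,0,0],0],
    [[-0.05,0,0.05],[0,0,0],0],
    [[0,0,0],[0,0,0],0],
    [[0,0,0],[0,0,0],0],
  ],
)

```text
time_s: 45.8
position: [0.5393, -0.0906, 0.2163]
tool_rot: [[1.0, 0.002, 0.007], [-0.007, -0.001, 1.0], [0.002, -1.0, -0.001]]
ft_force: [-0.4, 0.5, -0.8]
grip_width: 0.0002
```

```bash
python3 - <<'E'
from h import *
s=env.observe();print(s["position"],s["ft_force"],s["qvel"].round(2));S=env.get_image("scene");T=env.get_image("top")
cv2.imwrite("pics/aa.png",np.vstack([T["image"][130:350],S["image"][60:340]])[:,:,::-1])
c=cam(T)
for m in env.outline_of("block_a",T):
    if m["conf"]>.3: x,sz=rect0(c,m["mask"],.04);print(x.round(3),np.round(sz))
E
```

```text
[ 0.53929373 -0.09057302  0.21634803] [-0.41084846  0.46935025 -0.82226885] [-0.73  1.48 -1.43 -0.05  0.16  0.04]
[ 0.493 -0.317  1.419] [31. 79.]
[ 0.442 -0.326  1.543] [35. 82.]
[0.38  0.343 1.61 ] [36. 89.]
[ 0.375 -0.326  1.543] [33. 82.]
[0.517 0.345 1.6  ] [31. 87.]
[0.449 0.347 1.547] [33. 88.]
[0.663 0.234 1.543] [39. 42.]
```

View pics/aa.png

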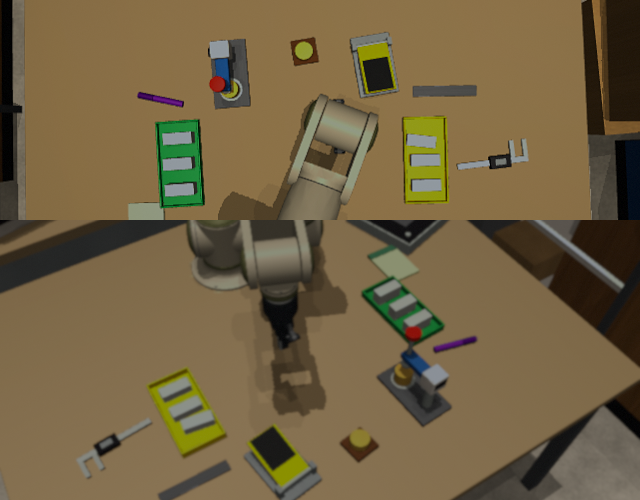

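```bash
python3 - <<'E'
from h import *
plan([(.46,-.33,.18,-.4,6)],0)
T=env.get_image("top");S=env.get_image("scene")
a=cv2.resize(T["image"][230:350,385:475],(450,600),interpolation=2);b=cv2.resize(S["image"][200:300,140:235],(350,600)[:2],interpolation=2)
cv2.imwrite("pics/ab.png",np.hstack([a,b])[:,:,::-1])
E
```

```text
pos [ 0.5395 -0.0912  0.2157] yaw -0.4 F [ 0.1 -0.6 -0.7] w 0.0001 t 45.95 q6 -22.0 q1 -22.0
[[[-0.013,0.006,-0.04],[0,-0.0,0],0],[[-0.013,0.006,-0.04],[0,-0.0,0],0],[[-0.013,0.006,-0.04],[0,-0.0,0],0],[[-0.013,0.006,-0.04],[0,-0.0,0],0],[[-0.013,0.006,-0.04],[0,-0.0,0],0],[[-0.013,0.006,-0.04],[0,-0.0,0],0]]
```

View pics/ab.png

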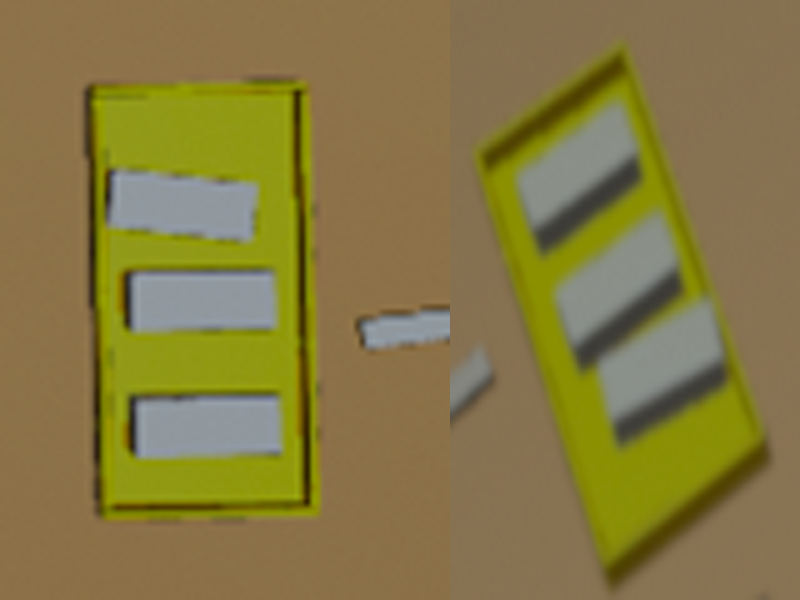

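>>> carry_out(
  plan=[
    [[-0.01,0,-0.04],[0,0,0],0],
    [[-0.01,0,-0.04],[0,0,0],0],
    [[-0.01,0,-0.04],[0,0,0],0],
    [[-0.01,0,-0.04],[0,0,0],0],
    [[-0.01,0.02,-0.04],[0,0,0],0],
    [[0,0.02,-0.04],[0,0,0],0],
    [[0,0,0],[0,0,0],0],
    [[0,0,0],[0,0,0],0],
  ],
)

```text
time_s: 47.05
position: [0.4872, -0.3299, 0.176]
tool_rot: [[1.0, 0.0, 0.007], [-0.007, 0.0, 1.0], [0.0, -1.0, 0.0]]
ft_force: [2.4, 0.4, 0.8]
grip_width: 0.0
```

```bash
python3 - <<'E'
from h import *
s=env.observe();W=env.get_image("wrist");c=cam(W,s);cv2.imwrite("pics/ac.png",W["image"][:,:,::-1])
print(s["position"])
for m in env.outline_of("block_a",W):
    if m["conf"]<.3: continue
    x0,sz=rect0(c,m["mask"],.025)
    x,q=fit([(c,m["mask"])],x0,H=.025,z0=.005); print(m["pixel"],x.round(4),np.degrees(x[2]).round(1),round(q,3))
k=env.outline_of("tray_yellow",W)[0]; x0,sz=rect0(c,k["mask"],.024);print(x0,sz)
E
```

```text
[ 0.48715453 -0.32993241  0.17595894]
[221.2, 188.5] [ 0.3712 -0.332   1.5816] 90.6 0.956
[211.1, 330.1] [ 0.4927 -0.322   1.4308] 82.0 0.97
[221.0, 268.4] [ 0.44   -0.3319  1.5633] 89.6 0.976
[ 0.44007117 -0.33453244  3.14141502] [121.43765258789062, 240.32806396484375]
```

View pics/ac.png

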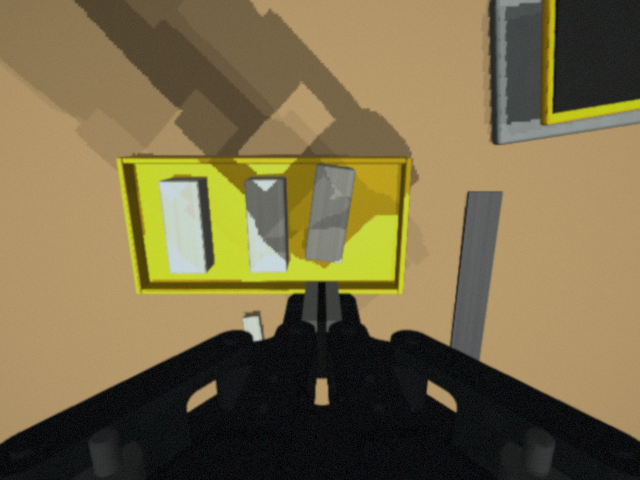

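```bash
python3 - <<'E'
from h import *
s=env.observe();W=env.get_image("wrist");S=env.get_image("scene");T=env.get_image("top")
C=[]
for P in (W,S,T):
    c=cam(P,s); best=min(env.outline_of("block_a",P),key=lambda m:np.hypot(*(np.array(m["pixel"])[::-1]-proj(c,[[.4927,-.322,.025]])[0])))
    C.append((c,best["mask"])); print(best["pixel"],best["mask"].sum())
def tb(v,r):  # r: tilt about the tray-x, +y end raised
    B=box(0,0,0,.08,.032,.025); t=r
    B=B+[.04,0,0]; Rt=np.array([[np.cos(t),0,-np.sin(t)],[0,1,0],[np.sin(t),0,np.cos(t)]]); B=B@Rt.T-[.04,0,0]
    c_,s_=np.cos(v[2]),np.sin(v[2]); return np.c_[v[0]+c_*B[:,0]-s_*B[:,1],v[1]+s_*B[:,0]+c_*B[:,1],B[:,2]+.005]
for sel in([0],[0,1,2]):
  for deg in(-4,0,3,6,10,14):
    f=lambda v:-np.mean([iou(C[i][0],tb(v,np.radians(deg)),C[i][1]) for i in sel])
    r=minimize(f,[.4927,-.322,1.431],method="Nelder-Mead",options=dict(initial_simplex=np.array([.4927,-.322,1.431])+np.array([[0,0,0],[.004,0,0],[0,.004,0],[0,0,.05]])))
    print(sel,deg,r.x.round(4),round(-r.fun,4))
a=cv2.resize(W["image"][150:300,230:420],(760,600),interpolation=2);cv2.imwrite("pics/ad.png",a[:,:,::-1])
E
```

```text
[213.4, 332.5] 3626
[261.2, 196.3] 507
[267.3, 416.1] 196
[0] -4 [ 0.4927 -0.3232  1.4313] 0.9699
[0] 0 [ 0.4927 -0.322   1.4319] 0.9607
[0] 3 [ 0.4926 -0.3219  1.4343] 0.9433
[0] 6 [ 0.4928 -0.3205  1.4432] 0.9321
[0] 10 [ 0.4925 -0.3201  1.4376] 0.9156
[0] 14 [ 0.4928 -0.3186  1.4533] 0.908
[0, 1, 2] -4 [ 0.4927 -0.323   1.4435] 0.8071
[0, 1, 2] 0 [ 0.4929 -0.3221  1.438 ] 0.7992
[0, 1, 2] 3 [ 0.4932 -0.321   1.441 ] 0.7789
[0, 1, 2] 6 [ 0.4935 -0.3198  1.4356] 0.7575
[0, 1, 2] 10 [ 0.4936 -0.3188  1.44  ] 0.7311
[0, 1, 2] 14 [ 0.494  -0.3171  1.4465] 0.7108
```

View pics/ad.png

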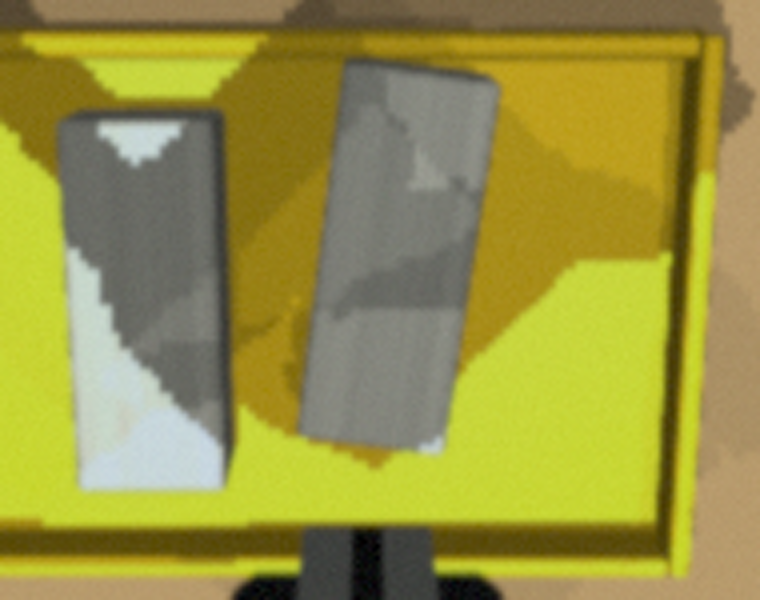

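>>> carry_out(
  plan=[
    [[0,-0.04,0],[0,0,0],0],
    [[0,-0.04,0],[0,0,0],0],
    [[0,0,0],[0,0,0],0],
    [[0,0,0],[0,0,0],0],
  ],
)

```text
time_s: 48.0
position: [0.4868, -0.3297, 0.2552]
tool_rot: [[1.0, -0.001, 0.007], [-0.007, 0.001, 1.0], [-0.001, -1.0, 0.001]]
ft_force: [0.6, -0.8, 0.0]
grip_width: -0.0
```

```bash
python3 - <<'E'
from h import *
T=env.get_image("top");c=cam(T)
for m in env.outline_of("block_a",T):
    if m["conf"]>.3: x,sz=rect0(c,m["mask"],.04);print(x.round(3))
print(env.close_job())
E
```

```text
[0.381 0.343 1.548]
[ 0.494 -0.31   1.419]
[0.45  0.346 1.552]
[ 0.44  -0.327  1.371]
[0.519 0.345 1.628]
[0.692 0.205 0.062]
[ 0.383 -0.361  0.757]
the job is handed in; nothing more can be done
None
```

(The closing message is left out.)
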